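# Tighten the clamp screw of the stirrer's support stand with a hex key

### The arm

A 6-joint arm with a two-finger parallel gripper is mounted at the origin on the work surface. World frame = base frame: x ahead of the robot, y to its left, z up, the work surface at z = 0. Lengths are in mm, angles in rad, forces in N, time in s.
With the tool pointing down it reaches from about 350 to 775 mm from the base axis. Payload 7.3 kg.
Tool frame: the origin (TCP) lies midway between the tips of the shut fingers; the grasp point (between the pads) lies 19 mm behind it; x points along the fingers, z is the direction in which the jaws open and shut, and the axes are right-handed (so a half turn about x gives the same grasp; the last joint's range is limited). The gripper opens to 92 mm and grips with 3 to 60 N. Pads are 19 mm wide; open, the fingers measure 130 mm over their backs; the gripper's body (75 mm by 190 mm) begins 47 mm behind the grasp point.
Start: joints at [-1.383, 0.342, 1.524, -0, 1.275, -0.146], TCP at [172.031, -496.034, 226.741] pointing down, gripper open.
Joint ranges: [-2.53, 2.53], [-0.77, 2.02], [0.04, 2.7], [-1, 4.14], [0.28, 2.66], [-3.11, 3.11]. Speed limits (rad/s): [2.57, 2.57, 3.14, 3.14, 3.14, 3.14].

### API

Orientations are given as [roll, pitch, yaw] about the fixed x, y, z axes, in that order (R = Rz(yaw) Ry(pitch) Rx(roll)).
In Python, from plant import monitor, optics, close_job gives the robot as it stands.
- The arm moves only by the tool send_rows, never from a script. Its argument "commands" is a list that holds one entry, the list of rows, each a list of 5 numbers: the shift along the tool's x, y, z in m, then the turn about the tool's x in degrees, then the finger opening in m, from 0 to 0.0918. A call has 1 to 10 rows; each row shifts and turns the pose as measured when the row begins, along the tool's axes as they then stand; what a row does not reach is not made up. A row lasts 1/12 s, in which the tool goes at most 41.7 mm and 7.16 degrees, less where a joint would pass 70% of its speed; a pose out of reach is approached as far as the arm can. A call with a gripper value outside its range is refused whole. The fingers move at their own pace and stop on an object; the grip force is fixed at half the most. Time passes only in rows, so rows that do not move let the fingers close. It gives the time, the measured TCP pose, the force and the opening at its end, in the units of the state.
- monitor.get_obs(): the state, without advancing time (a new reading comes with each control period).
- optics.capture(name): name is "side" or "top" or "wrist"; returns a dict with "color" (480x640x3 uint8, blue, green, red), "camera_matrix" (3x3 intrinsics, pixels), "camera_from_world" (4x4, takes a point from world to camera coordinates); the wrist camera has in their place "T_tool_cam" (4x4, takes a point from camera to tool coordinates, whose origin is the TCP and whose axes are the tool frame's). Camera axes: x right, y down, z forward; pixel columns grow to the right and rows downward; lengths in mm; the calibration is good to about 2 mm. A picture is of the moment at which its call begins: read the wrist's pose just before it. There is no depth.
- close_job(): hands the job in, once; it reports no verdict.
The state is a dict: "time": time; "joint_positions": joint angles; "dq": joint speeds; "tau": joint torques, N m; "tool_pos": TCP position; "tcp_rot": TCP orientation; "contact_force": force on the tool from outside, world axes, zero at the start; "moment": the same for the moment, N m; "grip_width": finger opening in mm.
Only numpy, scipy, OpenCV 4.12 (cv2) and the standard library are available. Lean on these libraries where they do the work, as an engineer would, in place of code of your own. Each camera call takes 0.05 s, during which the arm holds its last target.

### The job

Take the red-handled hex key from its wooden rack, feel for the hex socket of the clamp screw down in the well of the support stand's grey block, and seat the key in it, pressing only lightly so that the spring-loaded screw is never driven to the bottom of its travel. Then turn the screw clockwise, a quarter turn at most at a time with the key let go and gripped afresh in between, until it comes up against its stop (a bit over a third of a turn in all), and leave the key standing seated in the screw, let go. Leave the other things on the table where they are.

Things in the scene. Friction and masses are not known exactly. Their poses are not given: they have to be found in the camera images.
- key: hex key, 108 mm tall, 0.11 to 0.18 kg, upright in the rack at the start. Origin: centre of the flat tip of its steel shaft; z runs up the shaft. The shaft is a hexagon 17 mm across flats (19.6 mm over corners), a pair of flats facing its +x and -x; its end is chamfered by 1.2 mm. The red handle is a flat wing 52 mm long (along x), 12 mm thick (along y), from 74 to 108 mm above the tip.
- rack: dark wooden block, 100 x 64 x 53 mm, fixed to the table. Origin under its centre, z up. A 22 mm square hole in its middle, 45 mm deep, holds the key.
- stand: fixed support stand: dark foot plate 200 x 110 x 12 mm with a grey block 76 x 76 mm, top 62 mm above the table. Origin on the table under the middle of the block, on the well's axis; z up. A 12 mm steel rod 312 mm tall stands 110 mm from the well towards the stand's +x, with a clamp head and probe on its upper far side; a 50 mm high neck joins block and rod.
- well (a point): centre of the mouth of the round well, 40 mm across, in the top of the grey block. 17 mm below it (45 mm above the table) is the flat steel face of the clamp screw, with a hexagonal socket 18 mm across flats, 20 mm deep. The screw floats: the socket's centre lies up to 5.5 mm off the well's axis along the stand's x and as much along y, not measured, and stays put under forces below 35 N.
- screw (a joint): rotation of the clamp screw, rad, growing clockwise seen from above. At 0 a pair of the socket's flats faces the stand's +x and -x. It starts within 0.12 rad of 0, is stiff (0.12 N m) and stays where it is left; its stop is at 2.5.
- screw_sink (a joint): how far the screw is pushed down on its spring, m: 0 at rest, 0.010 at the bottom of its travel. It yields from about 2 N on, 2 N more per mm, and rises again when let go. 0.007, about 16 N, is as hard as it may be pressed.
- dish_white: closed round dish, white, 76 mm across, 15 mm high, origin under its centre; bystander
- dish_blue: closed round dish, blue, 76 mm across, 15 mm high, origin under its centre; bystander
- dish_brown: closed round dish, brown, 76 mm across, 15 mm high, origin under its centre; bystander
- beaker: empty glass beaker, 72 mm across, 95 mm high, origin under its centre; bystander
- jar: small glass jar with a blue cap, 48 mm across, 75 mm high, origin under its centre; bystander
- tape_roll: white roll standing on its end, 68 mm across, 45 mm high, origin under its centre; bystander
- screwdriver: screwdriver 120 mm long lying on the table beyond the rack; bystander, the wrong tool
Things that resemble listed ones, but are neither listed nor needed, are in the scene too. Of the things shaped like the key, the bare steel one is meant.

How it is judged (in metres and radians):
On the way, in this order (a step that is already met when the one before it is completed fails the run):
1. the key is upright and seated in the screw's socket, its tip at least 14 mm below the screw's face at rest, the screw not yet turned by more than 0.6 rad (z of key in the frame of stand below 0.031 m and horizontal distance between key and stand below 0.012 m and angle between key's own z axis and vertical below 0.14 rad and value of joint screw below 0.6 rad), for 0.2 s.
2. part of the way (screw between 0.5 and 2.1 rad) the key is let go for a fresh grip, standing seated in the screw (z of key in the frame of stand below 0.031 m and horizontal distance between key and stand below 0.012 m and angle between key's own z axis and vertical below 0.14 rad and value of joint screw between 0.5 and 2.1 rad and contact force between the fingers and key below 0.05 N), for 0.1 s.
3. with a fresh grip the screw is turned on to within 0.1 rad of its stop (z of key in the frame of stand below 0.031 m and horizontal distance between key and stand below 0.012 m and angle between key's own z axis and vertical below 0.14 rad and value of joint screw above 2.4 rad), for 0.1 s.
At the end, for the whole second after the job is handed in: the screw is within 0.1 rad of its stop (joint above 2.4), the key stands in it, let go and at rest, its tip no higher than 31 mm above the table (14 mm or more into the socket), within 12 mm of the well's axis and tilted less than 0.14 rad (all of step 3 and contact force between the fingers and key below 0.05 N and linear speed of key below 0.02 m/s); the robot touches nothing.
It fails at once if the screw is pressed down on its spring by more than 7 mm (about 16 N) (value of joint screw_sink above 0.007 m).
It fails at once if a bystander (dish, beaker, jar, roll, screwdriver) is moved by more than 25 mm (distance of any of dish_white, dish_blue, dish_brown, beaker, jar, tape_roll, screwdriver from where it was at the start of the episode above 0.025 m).
It also fails if it takes over 64 s, if anything falls off the work surface, if the arm or the gripper's body presses on something with over 40 N, if the wrist force passes 120 N, or if a joint passes its speed limit or range.

## Working session

There is one attempt and no reset: what is moved stays moved. The work goes in short steps, Python scripts to look and compute and a tool call to move; the robot and the scene stay as the last step left them, time stands still between calls to the robot, and variables do not carry over. Pictures are saved under pics/ and viewed, and the job is handed in when it is done.

Besides the shell and the picture viewer there is one more tool, called after ">>>" by a JSON object that holds its "fn" and its "kwargs". send_rows: Moves the arm, as the interface text tells. Its arguments: {"type":"object","properties":{"commands":{"type":"array","items":{"type":"array","items":{"type":"array","items":{"type":"number"}}}}},"required":["commands"]}

```bash
ls -la; mkdir -p pics; python3 - <<'E'
from plant import monitor, optics
import cv2
o=monitor.get_obs(); print(o)
for n in ("side","top","wrist"):
    d=optics.capture(n); cv2.imwrite(f"pics/{n}0.png",d["color"])
    print(n,{k:v for k,v in d.items() if k!="color"})
E
```

```text
total 12
drwxr-xr-x  3 agent agent 4096 Dec  6 21:19 .
drwxr-xr-x 23 root  root  4096 Dec  6 21:19 ..
drwxr-xr-x  2 agent agent 4096 Dec  6 21:19 pics
{'time': 0.0, 'joint_positions': array([-1.38302063e+00,  3.42735836e-01,  1.52502927e+00, -1.54729779e-05,
        1.27538801e+00, -1.46004145e-01]), 'dq': array([ 0.00140495,  0.00038563, -0.00059883,  0.00030932, -0.00100099,
       -0.00021476]), 'tau': array([ 1.15407292e-03, -4.31245351e+01, -2.44221497e+01,  7.18621491e-02,
        5.59580291e-02, -1.23107361e-04]), 'tool_pos': array([ 171.93571869, -495.6129028 ,  226.03388014]), 'tcp_rot': array([3.00506985, 1.5692358 , 1.76805788]), 'contact_force': array([ 0.23652955, -0.16289149,  0.25333619]), 'moment': array([-0.00734084,  0.01394843, -0.00766402]), 'grip_width': 92.16131782872236}
side {'camera_matrix': array([[478.84943421,   0.        , 317.34872692],
       [  0.        , 478.84943421, 232.25776292],
       [  0.        ,   0.        ,   1.        ]]), 'camera_from_world': array([[ 9.98566401e-01, -5.23918564e-02, -1.09652388e-02,
        -5.43967293e+02],
       [-4.
[... 620 characters left out ...]
 [ 1.94081652e-01, -2.03531129e-03, -9.80983267e-01,
         9.88961282e+02],
       [ 0.00000000e+00,  0.00000000e+00,  0.00000000e+00,
         1.00000000e+00]])}
wrist {'camera_matrix': array([[415.98413345,   0.        , 316.31704943],
       [  0.        , 415.98413345, 238.23295109],
       [  0.        ,   0.        ,   1.        ]]), 'T_tool_cam': array([[-4.47798655e-04, -2.85679757e-01,  9.58325037e-01,
        -1.57666757e+02],
       [ 5.57995431e-04, -9.58325055e-01, -2.85679501e-01,
         7.75730803e+01],
       [ 9.99999744e-01,  4.06814095e-04,  5.88544670e-04,
        -2.95115708e-01],
       [ 0.00000000e+00,  0.00000000e+00,  0.00000000e+00,
         1.00000000e+00]])}
```

View pics/side0.png

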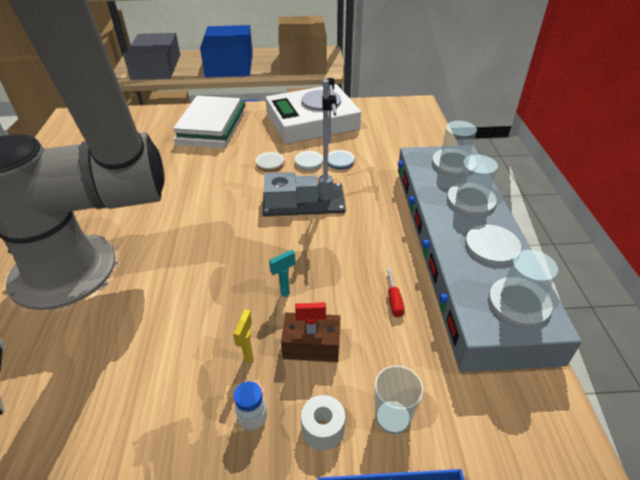

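View pics/top0.png

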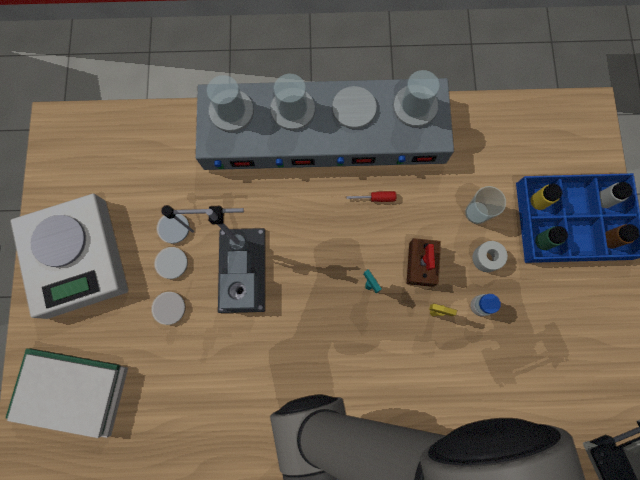

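View pics/wrist0.png

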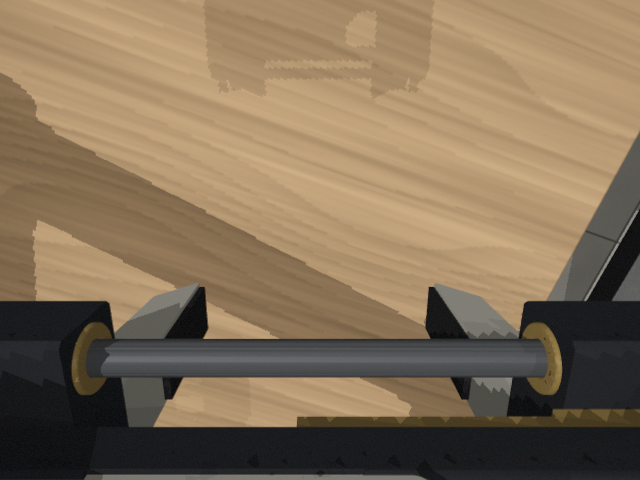

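```bash
cat > h.py <<'E'
import numpy as np, cv2
from scipy.spatial.transform import Rotation as R
from plant import monitor, optics
def rot(o): return R.from_euler('xyz',o["tcp_rot"]).as_matrix()
def cam(name):
    o=monitor.get_obs(); d=optics.capture(name); K=d["camera_matrix"]
    if name=="wrist":
        T=np.eye(4);T[:3,:3]=rot(o);T[:3,3]=o["tool_pos"]
        M=np.linalg.inv(T@d["T_tool_cam"])
    else: M=d["camera_from_world"]
    return d["color"],K,M,o
def proj(K,M,p):
    p=np.atleast_2d(p); c=p@M[:3,:3].T+M[:3,3]; q=c@K.T; return q[:,:2]/q[:,2:]
def ray(K,M,uv):
    Rm=M[:3,:3]; c=-Rm.T@M[:3,3]; d=Rm.T@np.linalg.inv(K)@np.array([uv[0],uv[1],1.]); return c,d/np.linalg.norm(d)
def atz(K,M,uv,z):
    c,d=ray(K,M,uv); return c+d*(z-c[2])/d[2]
def tri(rs):
    A=np.zeros((3,3));b=np.zeros(3)
    for c,d in rs:
        P=np.eye(3)-np.outer(d,d);A+=P;b+=P@c
    x=np.linalg.solve(A,b); return x,[np.linalg.norm((np.eye(3)-np.outer(d,d))@(x-c)) for c,d in rs]
def crop(img,x0,y0,x1,y1,f,name): cv2.imwrite("pics/"+name,cv2.resize(img[y0:y1,x0:x1],None,fx=f,fy=f,interpolation=cv2.INTER_CUBIC))
E
python3 - <<'E'
from h import *
s=cv2.imread("pics/side0.png");t=cv2.imread("pics/top0.png")
a=cv2.resize(s[280:370,265:365],None,fx=4,fy=4,interpolation=3)
b=cv2.resize(t[225:300,390:490],None,fx=4,fy=4,interpolation=3)
cv2.imwrite("pics/c1.png",np.vstack([b,a][:2]) if 0 else np.hstack([a[:300],b]))
a=cv2.resize(s[155:225,250:360],None,fx=5,fy=5,interpolation=3)
cv2.imwrite("pics/c2.png",a)
b=cv2.resize(t[200:320,205:285],None,fx=5,fy=5,interpolation=3)
cv2.imwrite("pics/c3.png",b)
cv2.imwrite("pics/c4.png",cv2.resize(s[280:370,265:365],None,fx=6,fy=6,interpolation=3))
E
```

```text
(no output)
```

View pics/c1.png

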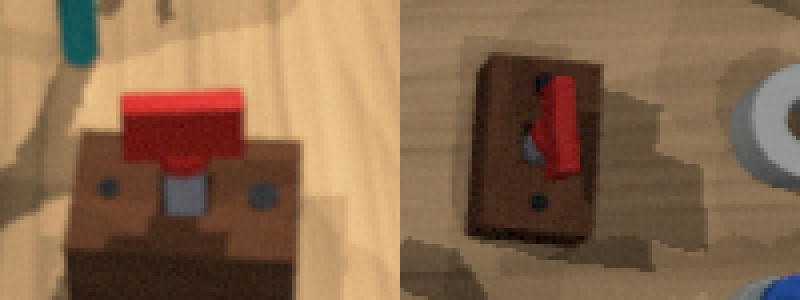

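View pics/c4.png

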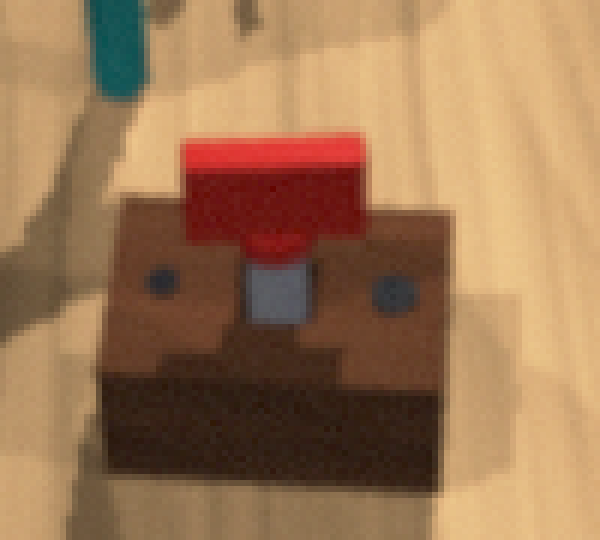

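View pics/c2.png

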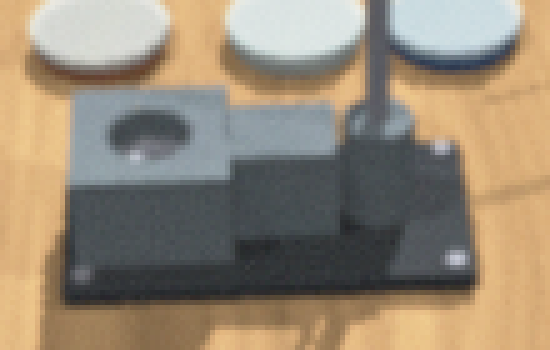

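View pics/c3.png

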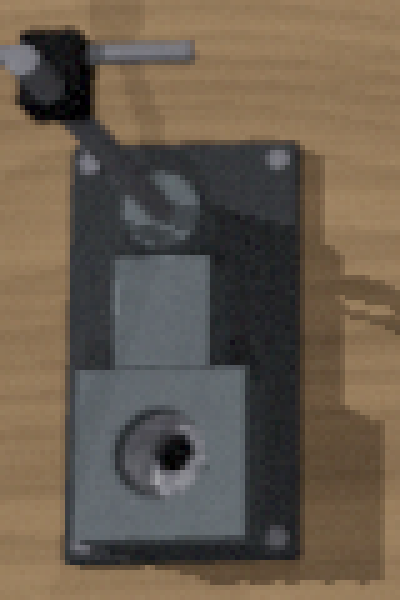

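```bash
python3 - <<'E'
from h import *
_,Ks,Ms,o=cam("side"); _,Kt,Mt,_=cam("top")
S={'FL':(184,175),'FR':(367,168),'BL':(182,145),'BR':(364,135)}
T={'FL':(579,172),'FR':(573,75),'BL':(556,177),'BR':(552,78)}
P={}
for k in S:
    us=np.array(S[k])/6+[265,280]; ut=(np.array(T[k])-[400,0])/4+[390,225]
    x,r=tri([ray(Ks,Ms,us),ray(Kt,Mt,ut)]); P[k]=x; print(k,x.round(1),np.round(r,1))
c=sum(P.values())/4; print("key",c, "yaw",np.degrees(np.arctan2(*((P['FR']+P['BR']-P['FL']-P['BL'])[[1,0]]))))
# rack top corners
S={'NL':(122,197),'NR':(454,212),'FR':(442,390),'FL':(99,375)}
T={'NL':(470,235),'NR':(492,55),'FR':(604,65),'FL':(588,242)}
for k in S:
    us=np.array(S[k])/6+[265,280]; ut=(np.array(T[k])-[400,0])/4+[390,225]
    x,r=tri([ray(Ks,Ms,us),ray(Kt,Mt,ut)]); P[k]=x; print(k,x.round(1),np.round(r,1), atz(Ks,Ms,us,53)[:2].round(1),atz(Kt,Mt,ut,53)[:2].round(1))
# stand block top corners: y+ = away from side cam
S={'NL':(75,90),'NR':(228,86),'FR':(232,182),'FL':(67,185)}
T={'NL':(76,537),'NR':(76,368),'FR':(249,366),'FL':(247,539)}
for k in S:
    us=np.array(S[k])/5+[250,155]; ut=(np.array(T[k]))/5+[205,200]
    x,r=tri([ray(Ks,Ms,us),ray(Kt,Mt,ut)]); print(k,x.round(1),np.round(r,1), atz(Ks,Ms,us,62)[:2].round(1),atz(Kt,Mt,ut,62)[:2].round(1))
us=np.array((149,135))/5+[250,155]; ut=np.array((160,452))/5+[205,200]
x,r=tri([ray(Ks,Ms,us),ray(Kt,Mt,ut)]);print("well",x,r)
ut=np.array((176,453))/5+[205,200]; print("socket hole at z45",atz(Kt,Mt,ut,45))
print(monitor.get_obs()['time'])
E
```

```text
FL [ 496.5 -228.4  111.3] [1.6 1.6]
FR [ 548.2 -229.1  111.8] [0.4 0.4]
BL [ 495.2 -216.3  109.3] [2.4 2.4]
BR [ 547.5 -217.6  111.8] [1.1 1.1]
key [ 521.85099709 -222.87181341  111.0517119 ] yaw -1.1188031053053116
NL [ 474.  -180.2   41.7] [3.2 3.2] [ 477.7 -188.3] [ 469.6 -178.7]
NR [ 575.2 -198.1   50. ] [1.7 1.7] [ 576.6 -200. ] [ 572.8 -197.7]
FR [ 566.6 -261.7   51.6] [1.2 1.2] [ 567.7 -262.4] [ 565.1 -261.4]
FL [ 467.6 -246.2   44.6] [2.9 2.9] [ 471.  -251.5] [ 463.8 -244.7]
NL [428.6 240.8  59.5] [0.8 0.8] [429.8 237.5] [427.6 240.1]
NR [504.2 242.6  57.2] [0.3 0.3] [504.5 235.8] [503.1 241.4]
FR [503.8 164.8  56.9] [1.1 1.1] [504.9 158.4] [501.9 163.8]
FL [426.4 165.2  58.7] [1.5 1.5] [428.2 161.2] [424.6 164.4]
well [465.30789444 204.33829527  57.23468942] [np.float64(0.4967336560055164), np.float64(0.49673365600548075)]
socket hole at z45 [465.53136094 199.42056541  45.        ]
0.25
```

```bash
python3 - <<'E'
from h import *
o=monitor.get_obs(); r=rot(o); print(r.round(3)); print("psi z",np.degrees(np.arctan2(r[1,2],r[0,2])),"y dir",np.degrees(np.arctan2(r[1,1],r[0,1])),np.degrees(o["joint_positions"]))
E
```

```text
[[-0.     0.945  0.328]
 [ 0.001  0.328 -0.945]
 [-1.     0.    -0.001]]
psi z -70.87545202864571 y dir 19.124544460790197 [-7.92401595e+01  1.96171295e+01  8.73492672e+01 -9.87218367e-04
  7.30742727e+01 -8.36441800e+00]
```

>>> {"fn": "send_rows", "kwargs": {"commands": [[[0,0,0,-7.1,0.0918],[0,0,0,-7.1,0.0918],[0,0,0,-7.1,0.0918],[0,0,0,-7.1,0.0918],[0,0,0,-7.1,0.0918],[0,0,0,-7.1,0.0918],[0,0,0,-7.1,0.0918],[0,0,0,-7.1,0.0918],[0,0,0,-7.1,0.0918],[0,0,0,-7.1,0.0918]]]}}

```text
time: 1.08
tool_pos: [171.8, -494.9, 224.9]
tcp_rot: [1.722, 1.567, 1.738]
contact_force: [-0.0, -0.1, -0.7]
grip_width: 91.8
```

```bash
cat >> h.py <<'E'
def st(goal=None):
    o=monitor.get_obs(); r=rot(o); psi=np.degrees(np.arctan2(r[1,2],r[0,2]))
    print("t%.2f"%o["time"],"tcp",o["tool_pos"].round(1),"psi %.1f"%psi,"tilt %.2f"%np.degrees(np.arccos(-r[2,0])),"F",o["contact_force"].round(2),"M",o["moment"].round(3),"w %.1f"%o["grip_width"],"q6 %.1f"%np.degrees(o["joint_positions"][5]))
    if goal is not None:
        print("tool delta mm",(r.T@(np.array(goal,float)-o["tool_pos"])).round(2))
    return o
E
python3 -c "
from h import *
st([522,-222,216])"
```

```text
t1.08 tcp [ 171.8 -494.9  224.9] psi 0.9 tilt 0.23 F [-0.02 -0.14 -0.69] M [-0.006 -0.087 -0.014] w 91.8 q6 -80.2
tool delta mm [  9.77 267.1  354.57]
```

>>> {"fn": "send_rows", "kwargs": {"commands": [[[-0.001,0.024,0.032,0,0.0918],[-0.001,0.024,0.032,0,0.0918],[0,0.024,0.032,0,0.0918],[0,0.024,0.032,0,0.0918],[0,0.024,0.032,0,0.0918],[0,0.024,0.032,0,0.0918],[0,0.024,0.032,0,0.0918],[0,0.024,0.032,0,0.0918],[0,0.024,0.032,0,0.0918],[0,0.024,0.032,0,0.0918]]]}}

```text
time: 1.92
tool_pos: [492.2, -243.4, 226.0]
tcp_rot: [2.447, 1.568, 2.46]
contact_force: [0.4, -0.8, -0.4]
grip_width: 91.7
```

```bash
python3 -c "
from h import *
st([522,-222,216])"
```

```text
t1.92 tcp [ 492.2 -243.4  226. ] psi 0.7 tilt 0.18 F [ 0.36 -0.78 -0.38] M [ 0.019 -0.094 -0.048] w 91.7 q6 -35.0
tool delta mm [ 9.95 20.97 30.11]
```

```bash
python3 -c "
from h import *
im,K,M,o=cam('wrist'); cv2.imwrite('pics/w1.png',im); np.savez('w1.npz',K=K,M=M); print(proj(K,M,[[522,-222,111],[522,-222,53]]))"
```

```text
[[361.4160504  203.05720649]
 [354.08825248 188.37356346]]
```

View pics/w1.png

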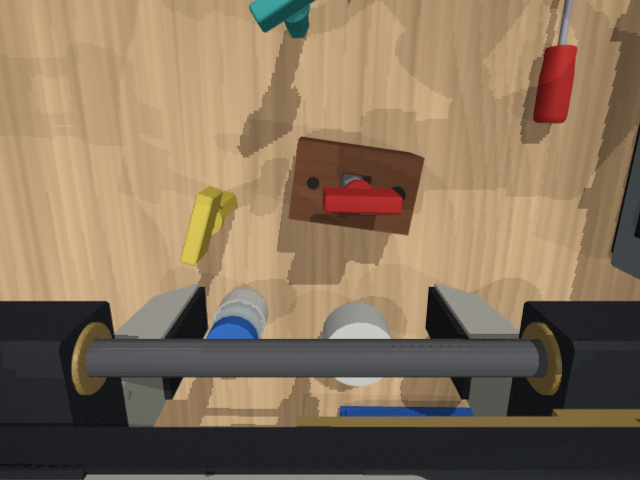

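>>> {"fn": "send_rows", "kwargs": {"commands": [[[0,0.021,0.03,0,0.0918],[0,0,0,-7.1,0.0918],[0,0,0,-7.1,0.0918],[0,0,0,-7.1,0.0918],[0,0,0,-7.1,0.0918],[0,0,0,-7.1,0.0918],[0,0,0,-7.1,0.0918],[0,0,0,-7.1,0.0918],[0,0,0,-7.1,0.0918],[0,0,0,-7.1,0.0918]]]}}

```text
time: 2.8
tool_pos: [528.4, -211.9, 223.0]
tcp_rot: [0.688, 1.563, 1.835]
contact_force: [-0.6, 0.4, -0.6]
grip_width: 91.7
```

>>> {"fn": "send_rows", "kwargs": {"commands": [[[0,0,0,-7.1,0.0918],[0,0,0,-7.1,0.0918],[0,0,0,-7.1,0.0918],[0,0,0,-4.0,0.0918]]]}}

```text
time: 3.13
tool_pos: [528.0, -211.9, 222.2]
tcp_rot: [0.369, 1.562, 1.967]
contact_force: [-0.4, -0.7, 0.6]
grip_width: 91.6
```

```bash
python3 -c "
from h import *
im,K,M,o=cam('wrist'); cv2.imwrite('pics/w2.png',im); np.savez('w2.npz',K=K,M=M); print(proj(K,M,[[522,-222,111],[522,-222,53]]))
st([522,-222,216])
w=cv2.imread('pics/w1.png'); crop(w,280,120,440,250,4,'w1c.png'); crop(im,220,100,420,250,4,'w2c.png')"
```

```text
[[299.6299596  225.36727823]
 [301.83609632 207.14215869]]
t3.18 tcp [ 527.9 -211.9  222.1] psi 91.7 tilt 0.53 F [ 0.63  0.58 -0.85] M [ 0.075 -0.104  0.068] w 91.8 q6 -121.5
tool delta mm [ 6.06  6.21 -9.93]
```

View pics/w1c.png

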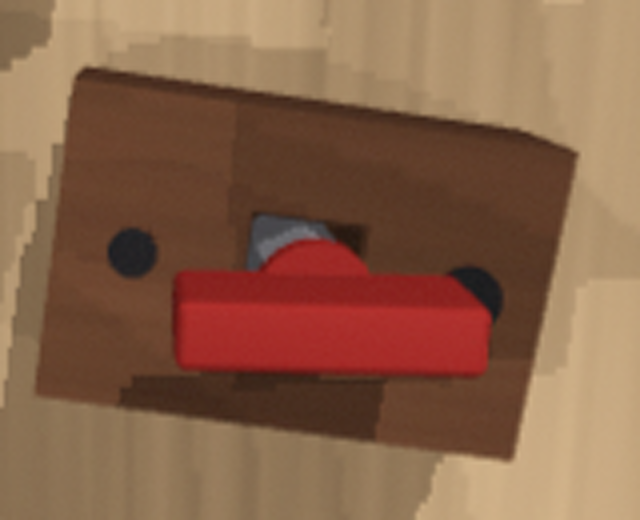

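View pics/w2c.png

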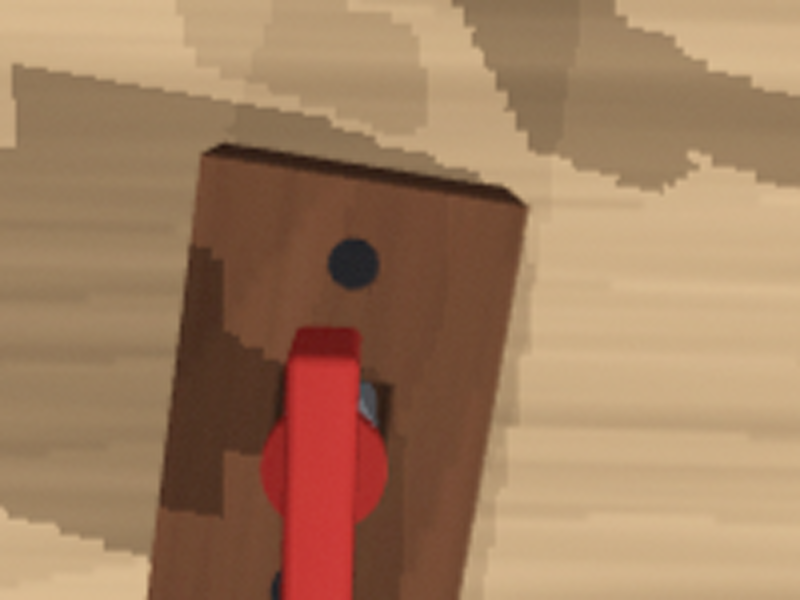

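```bash
python3 -c "
from h import *
im=cv2.imread('pics/w2.png'); crop(im,270,170,370,290,5,'w2d.png')"
```

```text
(no output)
```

View pics/w2d.png

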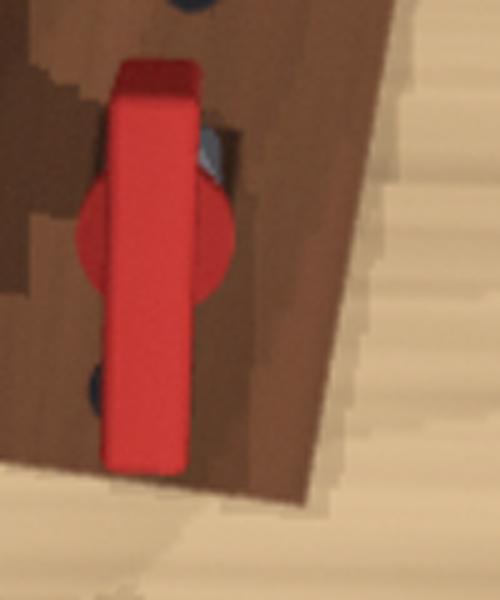

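```bash
python3 - <<'E'
from h import *
a=np.load('w1.npz');b=np.load('w2.npz')
A={'sl':(180,303),'ll':(489,308),'ls':(488,375),'ss':(178,370)}
B={'ss':(109,96),'sl':(199,96),'ll':(189,474),'ls':(102,474)}
P={}
for k in A:
    ua=np.array(A[k])/4+[280,120]; ub=np.array(B[k])/5+[270,170]
    x,r=tri([ray(a['K'],a['M'],ua),ray(b['K'],b['M'],ub)]);P[k]=x;print(k,x.round(1),np.round(r,2))
c=sum(P.values())/4;d=P['ll']+P['ls']-P['sl']-P['ss'];yaw=np.degrees(np.arctan2(d[1],d[0]));print(c,yaw,np.linalg.norm(d)/2)
E
```

```text
sl [ 497.1 -216.1  116. ] [0.55 0.55]
ll [ 547.2 -216.   118.6] [0.17 0.17]
ls [ 548.4 -227.7  115.9] [0.13 0.13]
ss [ 497.2 -227.4  116. ] [0.29 0.29]
[ 522.48013382 -221.81957024  116.60508432] -0.10095297633689393 50.70868438914337
```

```bash
python3 -c "
from h import *
st([485,180,170])"
```

```text
t3.18 tcp [ 527.9 -211.9  222.1] psi 91.7 tilt 0.53 F [ 0.63  0.58 -0.85] M [ 0.075 -0.104  0.068] w 91.8 q6 -121.5
tool delta mm [ 55.62  31.19 392.58]
```

>>> {"fn": "send_rows", "kwargs": {"commands": [[[0,0.003,0.04,0,0.0918],[0,0.003,0.04,0,0.0918],[0,0.003,0.04,0,0.0918],[0,0.003,0.04,0,0.0918],[0,0.003,0.04,0,0.0918],[0.008,0.003,0.04,0,0.0918],[0.009,0.003,0.04,0.5,0.0918],[0.009,0.003,0.04,0.5,0.0918],[0.01,0.003,0.036,0.5,0.0918],[0.01,0.002,0.02,0,0.0918]]]}}

```text
time: 4.02
tool_pos: [493.4, 170.5, 178.7]
tcp_rot: [-0.331, 1.563, 1.208]
contact_force: [-0.5, 0.3, -0.8]
grip_width: 91.8
```

```bash
python3 -c "
from h import *
st([465,223,165])
im,K,M,o=cam('wrist'); cv2.imwrite('pics/w3.png',im); np.savez('w3.npz',K=K,M=M); print(proj(K,M,[[465,203,62],[465,200,45]]))"
```

```text
t4.02 tcp [493.4 170.5 178.7] psi 88.2 tilt 0.47 F [-0.48  0.26 -0.79] M [ 0.118 -0.122  0.019] w 91.8 q6 -78.0
tool delta mm [14.01 30.08 51.48]
[[362.04042586 188.49899414]
 [355.06571182 184.4600272 ]]
```

View pics/w3.png

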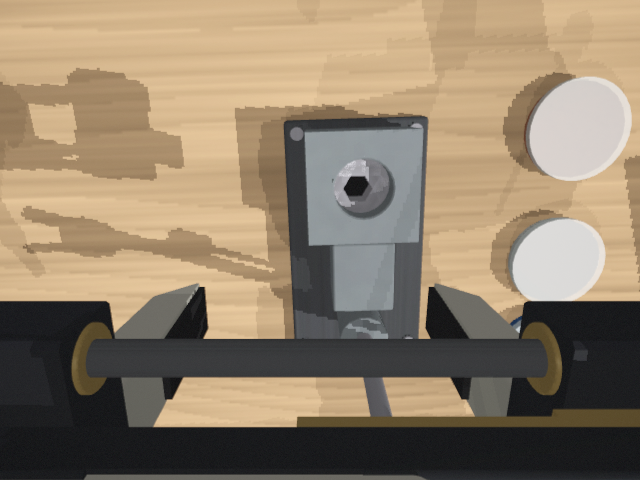

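>>> {"fn": "send_rows", "kwargs": {"commands": [[[0.015,0.014,0.024,0,0.0918],[0.015,0.015,0.024,0,0.0918],[0.012,0.0,0.003,0,0.0918],[0,0,0,0,0.0918]]]}}

```text
time: 4.4
tool_pos: [463.1, 228.5, 132.9]
tcp_rot: [0.074, 1.563, 1.611]
contact_force: [-0.1, -0.0, 0.3]
grip_width: 91.8
```

```bash
python3 -c "
from h import *
st([465,223,165])
im,K,M,o=cam('wrist'); cv2.imwrite('pics/w4.png',im); np.savez('w4.npz',K=K,M=M); u=proj(K,M,[465,203,55])[0]; print(u)
w=cv2.imread('pics/w3.png'); crop(w,295,120,430,255,5,'w3c.png'); x,y=u.astype(int); x0=max(x-75,0);y0=max(y-75,0);print(x0,y0); crop(im,x0,y0,x0+150,y0+150,5,'w4c.png')"
```

```text
t4.40 tcp [463.1 228.5 132.9] psi 88.1 tilt 0.45 F [-0.08 -0.    0.29] M [ 0.075 -0.188 -0.001] w 91.8 q6 -70.9
tool delta mm [-32.13  -2.02  -5.18]
[272.12377574 253.6178077 ]
197 178
```

View pics/w3c.png

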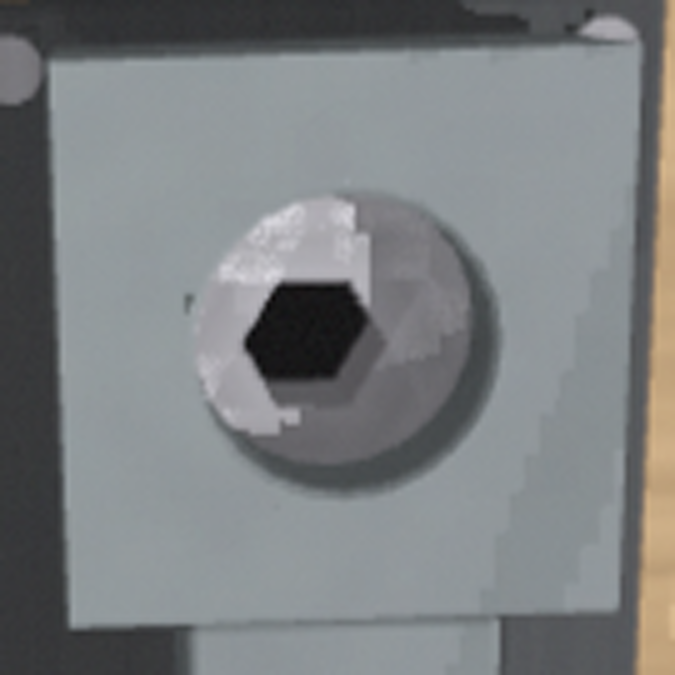

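View pics/w4c.png

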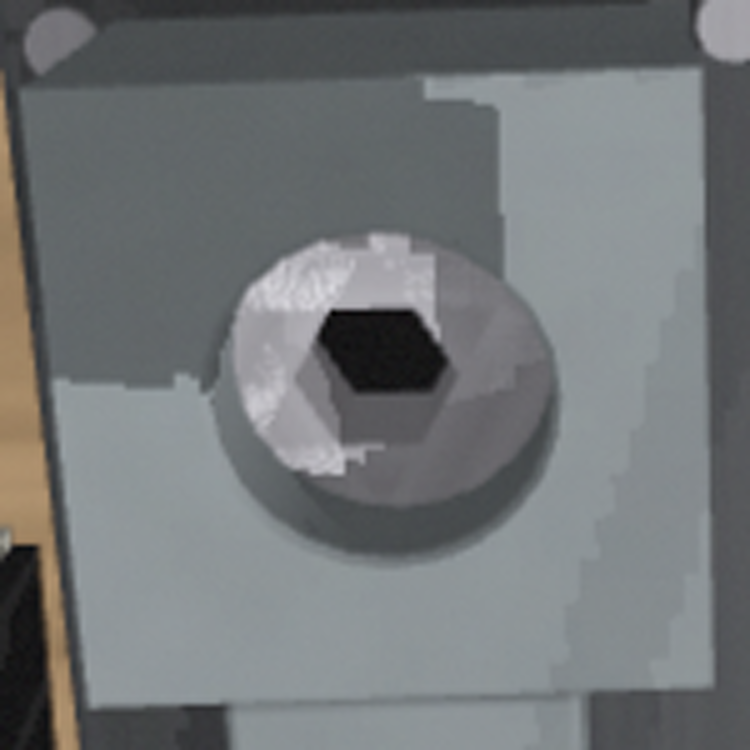

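```bash
python3 - <<'E'
from h import *
from scipy.optimize import least_squares
a=np.load('w3.npz');b=np.load('w4.npz')
A3=lambda l:np.array(l)/5+[295,120]
A4=lambda l:np.array(l)/5+[197,178]
blk3=A3([(50,60),(640,42),(620,610),(70,628)]);blk4=A4([(20,88),(702,68),(714,690),(90,708)])
hx3=A3([(280,283),(350,283),(386,344),(350,406),(282,406),(245,343)])
hx4=A4([(333,311),(415,311),(455,375),(420,445),(341,445),(297,378)])
def sq(h):return np.array([(-h,-h),(-h,h),(h,h),(h,-h)],float)
# hex corners: flats face x -> corners at 30+60k deg; order TL(x-,y-) ,TR(x-,y+),R(y+),BR(x+,y+),BL,L
ang=np.radians([240,120,90,60,300,270]); ang=np.radians([180+60-0,120,90,60,300,270])
ang=np.radians([210,150,90,30,-30,-90])
hx=18/np.sqrt(3)*np.c_[np.cos(ang),np.sin(ang)]
def pts(p,m):
    c,s=np.cos(p[3]),np.sin(p[3]);q=m@np.array([[c,s],[-s,c]]);return np.c_[q+p[:2],np.full(len(m),p[2])]
for nm,m,u3,u4,z in(("block",sq(38),blk3,blk4,62),("hex",hx,hx3,hx4,45)):
    f=lambda p:np.r_[(proj(a['K'],a['M'],pts(p,m))-u3).ravel(),(proj(b['K'],b['M'],pts(p,m))-u4).ravel()]
    r=least_squares(f,[465,203,z,0]);print(nm,r.x[:3].round(2),"yaw",np.degrees(r.x[3]).round(2),"rms",np.sqrt(np.mean(r.fun**2)).round(2))
    for K,M,u in((a['K'],a['M'],u3),(b['K'],b['M'],u4)):
        f=lambda p:(proj(K,M,pts([p[0],p[1],z,p[2]],m))-u).ravel()
        r=least_squares(f,[465,203,0]);print("  single",r.x[:2].round(2),np.degrees(r.x[2]).round(2),np.sqrt(np.mean(r.fun**2)).round(2))
E
```

```text
block [465.62 204.35  61.92] yaw -0.04 rms 0.29
  single [465.54 204.29] 0.05 0.26
  single [465.65 204.39] -0.12 0.26
hex [468.34 202.05  44.77] yaw -0.99 rms 0.49
  single [468.23 202.13] -0.87 0.48
  single [468.33 202.  ] -1.1 0.49
```

```bash
python3 -c "
from h import *
st([522.5,-221.8,150])"
```

```text
t4.45 tcp [463.6 228.3 133.9] psi 88.1 tilt 0.48 F [-1.19  0.3   0.72] M [ 0.064 -0.19  -0.002] w 92.2 q6 -70.9
tool delta mm [ -19.8   -74.1  -447.75]
```

>>> {"fn": "send_rows", "kwargs": {"commands": [[[-0.03,-0.007,-0.02,0,0.0918],[-0.01,-0.007,-0.04,-0.5,0.0918],[0,-0.007,-0.04,-0.5,0.0918],[0,-0.007,-0.04,-0.5,0.0918],[0,-0.007,-0.04,0,0.0918],[0,-0.007,-0.04,0,0.0918],[0,-0.007,-0.04,0,0.0918],[0,-0.007,-0.04,0,0.0918],[0,-0.007,-0.04,0,0.0918],[0,-0.007,-0.04,0,0.0918]]]}}

```text
time: 5.28
tool_pos: [529.8, -161.0, 184.0]
tcp_rot: [-1.293, 1.554, 0.264]
contact_force: [1.3, 0.1, 0.5]
grip_width: 92.0
```

```bash
python3 -c "
from h import *
st([522.5,-221.8,140])"
```

```text
t5.28 tcp [ 529.8 -161.   184. ] psi 89.2 tilt 0.97 F [1.27 0.13 0.47] M [ 0.114 -0.159  0.011] w 92.0 q6 -114.7
tool delta mm [ 43.57   7.12 -61.06]
```

>>> {"fn": "send_rows", "kwargs": {"commands": [[[0.01,0.003,-0.025,0,0.0918],[0.015,0.003,-0.025,0,0.0918],[0.015,0.002,-0.01,0,0.0918],[0,0,0,0,0.0918]]]}}

```text
time: 5.62
tool_pos: [521.5, -239.2, 147.8]
tcp_rot: [-1.711, 1.545, -0.172]
contact_force: [-1.5, 0.6, -1.2]
grip_width: 91.7
```

```bash
python3 -c "
from h import *
st([522.5,-221.8,87])
im,K,M,o=cam('wrist'); cv2.imwrite('pics/w5.png',im); np.savez('w5.npz',K=K,M=M); print(proj(K,M,[[522.5,-221.8,116.6],[496.5,-221.8,116.6]])); r=rot(o); print(r.round(4))"
```

```text
t5.62 tcp [ 521.5 -239.2  147.8] psi 88.2 tilt 1.50 F [-1.48  0.56 -1.18] M [ 0.109 -0.086  0.032] w 91.7 q6 -121.1
tool delta mm [60.71  1.16 17.68]
[[351.616625   278.19618745]
 [351.32789661 227.04136373]]
[[ 0.0257 -0.9992  0.032 ]
 [-0.0045  0.0319  0.9995]
 [-0.9997 -0.0259 -0.0037]]
```

View pics/w5.png

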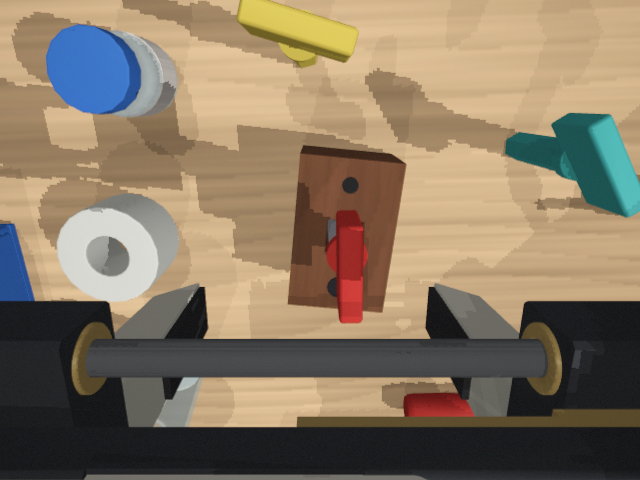

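>>> {"fn": "send_rows", "kwargs": {"commands": [[[0,0,0.005,0,0.0918],[0,0,0.006,-0.5,0.0918],[0,0,0.006,-0.5,0.0918],[0,0,0,0,0.0918],[0,0,0,0,0.0918]]]}}

```text
time: 6.08
tool_pos: [524.5, -217.9, 154.6]
tcp_rot: [-1.783, 1.537, -0.224]
contact_force: [0.1, 0.7, -0.3]
grip_width: 91.6
```

```bash
python3 -c "
from h import *
st([522.5,-221.8,87])
im,K,M,o=cam('wrist'); cv2.imwrite('pics/w6.png',im); np.savez('w6.npz',K=K,M=M); print(proj(K,M,[[522.5,-221.8,116.6],[496.5,-221.8,116.6],[548.5,-221.8,116.6]])); r=rot(o); print(r.round(4)); crop(im,260,190,360,340,5,'w6c.png')"
```

```text
t6.08 tcp [ 524.5 -217.9  154.6] psi 89.4 tilt 1.95 F [ 0.09  0.65 -0.27] M [ 0.054 -0.101 -0.003] w 91.6 q6 -120.3
tool delta mm [67.5   4.24 -3.46]
[[308.25946953 267.72171206]
 [307.35147519 217.68521861]
 [309.09851504 313.95866942]]
[[ 0.0331 -0.9994  0.0112]
 [-0.0075  0.011   0.9999]
 [-0.9994 -0.0332 -0.0072]]
```

View pics/w6c.png

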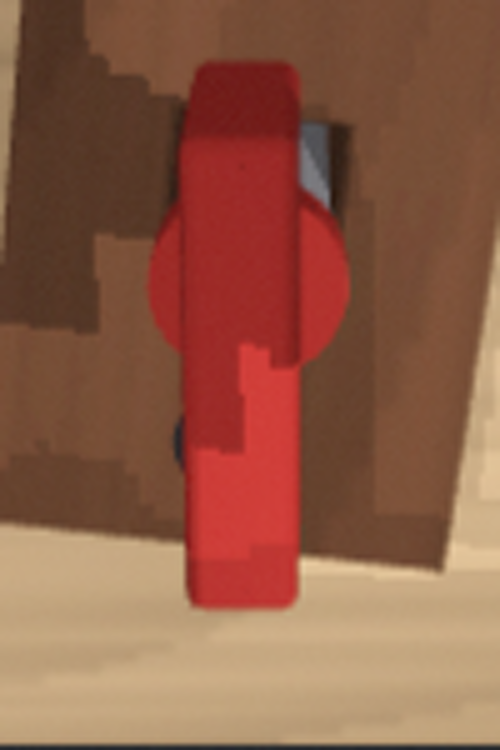

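>>> {"fn": "send_rows", "kwargs": {"commands": [[[0,0,0,0,0.0918],[0,0,0,0,0.0918],[0,0,0,0,0.0918],[0,0,0,0,0.0918]]]}}

```text
time: 6.47
tool_pos: [525.3, -216.6, 155.3]
tcp_rot: [-1.79, 1.536, -0.228]
contact_force: [-0.1, -0.0, -0.8]
grip_width: 91.9
```

```bash
python3 -c "
from h import *
o=st([522.5,-221.8,87]); r=rot(o); print(r.round(4)[:,0]); print(o['joint_positions'].round(4),o['dq'].round(4))"
```

```text
t6.47 tcp [ 525.3 -216.6  155.3] psi 89.5 tilt 2.01 F [-0.05 -0.01 -0.82] M [ 0.098 -0.107  0.01 ] w 91.9 q6 -120.3
tool delta mm [68.25  5.05 -4.68]
[ 0.0342 -0.0079 -0.9994]
[-0.532   0.4654  1.5401  0.0118  1.1026 -2.0991] [-0.0005  0.0014 -0.0004 -0.0008  0.0001 -0.0019]
```

>>> {"fn": "send_rows", "kwargs": {"commands": [[[0.008,0.0025,-0.0025,0,0.0918],[0.012,0.0025,-0.0025,0,0.0918],[0.012,0,0,0,0.0918],[0.008,0,0,0,0.0918],[0.004,0,0,0,0.0918],[0,0,0,0,0.0918]]]}}

```text
time: 6.97
tool_pos: [520.6, -223.5, 107.3]
tcp_rot: [-1.796, 1.536, -0.236]
contact_force: [-0.4, 0.3, 0.8]
grip_width: 91.7
```

```bash
python3 -c "
from h import *
o=st([522.3,-221.8,87]); r=rot(o); print(r.round(4)[:,0])"
```

```text
t6.97 tcp [ 520.6 -223.5  107.3] psi 89.4 tilt 1.98 F [-0.42  0.33  0.84] M [ 0.073 -0.137 -0.02 ] w 91.7 q6 -121.1
tool delta mm [20.3  -0.95  1.85]
[ 0.0336 -0.0081 -0.9994]
```

>>> {"fn": "send_rows", "kwargs": {"commands": [[[0.006,-0.0005,0.001,0,0.0918],[0.007,-0.0005,0.001,0,0.0918],[0.004,0,0,0,0.0918],[0.001,0,0,0,0.0918],[0,0,0,0,0.0918]]]}}

```text
time: 7.38
tool_pos: [522.8, -221.8, 87.9]
tcp_rot: [-1.805, 1.535, -0.244]
contact_force: [-0.4, 0.2, 0.5]
grip_width: 91.7
```

```bash
python3 -c "
from h import *
o=st([522.3,-221.8,87])
im,K,M,o=cam('wrist'); cv2.imwrite('pics/w7.png',im)"
```

```text
t7.38 tcp [ 522.8 -221.8   87.9] psi 89.4 tilt 2.03 F [-0.44  0.25  0.54] M [ 0.111 -0.132  0.015] w 91.7 q6 -120.9
tool delta mm [ 0.86  0.58 -0.05]
```

View pics/w7.png

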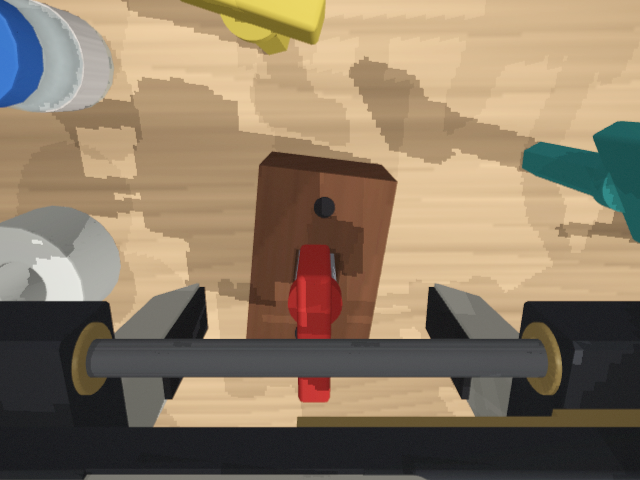

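>>> {"fn": "send_rows", "kwargs": {"commands": [[[0,0,0,0,0.03],[0,0,0,0,0.03],[0,0,0,0,0.03],[0,0,0,0,0.03],[0,0,0,0,0.03],[0,0,0,0,0.0],[0,0,0,0,0.0],[0,0,0,0,0.0],[0,0,0,0,0.0],[0,0,0,0,0.0]]]}}

```text
time: 8.27
tool_pos: [523.6, -222.2, 89.6]
tcp_rot: [-1.829, 1.532, -0.268]
contact_force: [-0.8, -0.4, -0.0]
grip_width: 29.8
```

```bash
python3 -c "
from h import *
o=st([522.3,-221.8,87])"
```

```text
t8.27 tcp [ 523.6 -222.2   89.6] psi 89.4 tilt 2.20 F [-0.84 -0.37 -0.01] M [ 0.092 -0.108  0.026] w 29.8 q6 -120.9
tool delta mm [2.55 1.44 0.43]
```

>>> {"fn": "send_rows", "kwargs": {"commands": [[[0.0005,0,0,0,0.0],[0.0005,0,0,0,0.0],[0.0005,0,0,0,0.0],[0,0,0,0,0.0],[0,0,0,0,0.0]]]}}

```text
time: 8.68
tool_pos: [523.9, -222.3, 88.3]
tcp_rot: [-1.832, 1.532, -0.271]
contact_force: [0.9, 0.3, 1.1]
grip_width: 11.5
```

```bash
python3 -c "
from h import *
o=st([522.3,-221.8,87])"
```

```text
t8.68 tcp [ 523.9 -222.3   88.3] psi 89.4 tilt 2.23 F [0.88 0.25 1.1 ] M [ 0.157 -0.058 -0.004] w 11.5 q6 -120.9
tool delta mm [1.2  1.64 0.52]
```

>>> {"fn": "send_rows", "kwargs": {"commands": [[[-0.003,0,0,0,0.0],[-0.005,0,0,0,0.0],[-0.008,0,0,0,0.0],[-0.01,0,0,0,0.0],[-0.012,0,0,0,0.0],[-0.014,0,0,0,0.0],[-0.014,0,0,0,0.0],[-0.014,0,0,0,0.0],[-0.014,0,0,0,0.0],[-0.012,0,0,0,0.0]]]}}

```text
time: 9.52
tool_pos: [519.1, -220.5, 202.6]
tcp_rot: [-1.812, 1.533, -0.251]
contact_force: [0.5, -0.3, -1.6]
grip_width: 11.5
```

```bash
python3 -c "
from h import *
o=st([468.3,202.05,190])
im,K,M,o=cam('wrist'); cv2.imwrite('pics/w8.png',im);np.savez('w8.npz',K=K,M=M)"
```

```text
t9.52 tcp [ 519.1 -220.5  202.6] psi 89.4 tilt 2.18 F [ 0.48 -0.33 -1.65] M [ 0.083 -0.155  0.003] w 11.5 q6 -120.8
tool delta mm [  6.71  55.37 422.15]
```

View pics/w8.png

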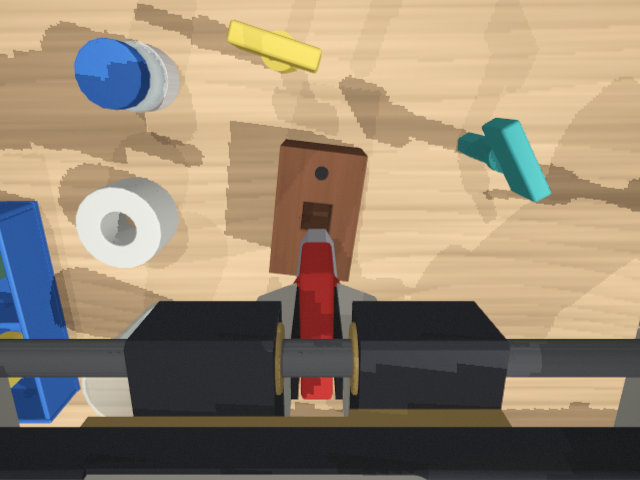

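```bash
python3 -c "
from h import *
im=cv2.imread('pics/w8.png'); crop(im,280,215,360,285,10,'w8c.png')"
```

```text
(no output)
```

View pics/w8c.png

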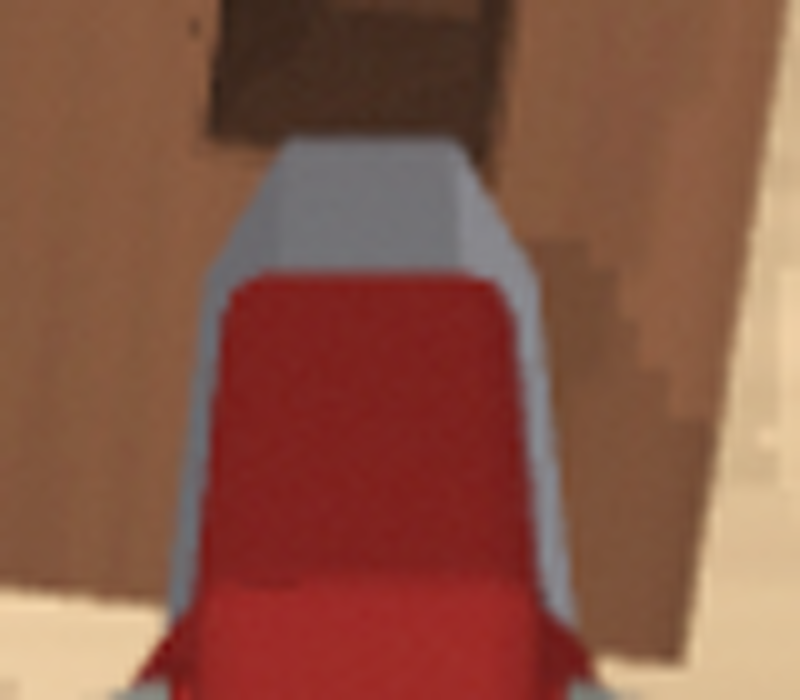

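>>> {"fn": "send_rows", "kwargs": {"commands": [[[0,0.001,0.006,0,0.0],[0,0.003,0.015,0,0.0],[0,0.004,0.025,0,0.0],[0,0.005,0.033,0,0.0],[0,0.005,0.036,0,0.0],[0,0.005,0.036,0,0.0],[0,0.005,0.036,0,0.0],[0,0.005,0.036,0,0.0],[0,0.005,0.036,0,0.0],[0,0.005,0.036,0,0.0]]]}}

```text
time: 10.4
tool_pos: [471.2, 88.1, 195.6]
tcp_rot: [-1.888, 1.535, -0.337]
contact_force: [0.4, 0.1, -1.3]
grip_width: 11.6
```

```bash
python3 -c "
from h import *
o=st([468.3,202.05,190])"
```

```text
t10.40 tcp [471.2  88.1 195.6] psi 88.8 tilt 2.05 F [ 0.44  0.15 -1.28] M [ 0.181 -0.17   0.027] w 11.6 q6 -86.6
tool delta mm [  4.12   5.39 113.96]
```

```bash
python3 - <<'E'
from h import *
d=optics.capture("wrist");K=d["camera_matrix"];T=d["T_tool_cam"]
for uv in((308.5,229),(326,228.8),(308.5,230),(326,229.8)):
    r=T[:3,:3]@np.linalg.inv(K)@[uv[0],uv[1],1]; c=T[:3,3]; print((c+r*(78.5-c[0])/r[0]).round(2))
# wing far/near ends: key top near-camera edge at tool x = 79.7-108=-28.3
for uv in((316,300-27),(318,275)):
    r=T[:3,:3]@np.linalg.inv(K)@[uv[0],uv[1],1]; c=T[:3,3]; print((c+r*(-28.3-c[0])/r[0]).round(2))
st()
E
```

```text
[78.5  12.28 -4.26]
[78.5  12.41  6.04]
[78.5  11.67 -4.26]
[78.5  11.8   6.04]
[-28.3   26.28   0.29]
[-28.3   25.57   0.96]
t10.45 tcp [469.5  94.2 195.3] psi 89.1 tilt 1.89 F [-3.35  5.5  -1.52] M [ 0.444  0.055 -0.001] w 11.7 q6 -86.3
```

```bash
cat >> h.py <<'E'
TIP=np.array([79.7,3.8,0.8]); SOCK=np.array([468.3,202.05])
def tp(goalz=None,sock=SOCK,o=None):
    o=o or monitor.get_obs(); r=rot(o); t=o["tool_pos"]+r@TIP
    print("tip",t.round(2))
    if goalz is not None: print("tip move tool mm",(r.T@(np.r_[sock,goalz]-t)).round(2))
    return t
E
python3 -c "
from h import *
st();tp(85)"
```

```text
t10.45 tcp [469.5  94.2 195.3] psi 89.1 tilt 1.89 F [-3.35  5.5  -1.52] M [ 0.444  0.055 -0.001] w 11.7 q6 -86.3
tip [468.24  94.49 115.54]
tip move tool mm [ 29.7    2.68 107.77]
```

>>> {"fn": "send_rows", "kwargs": {"commands": [[[0,0.0005,0.018,0,0.0],[0,0.0005,0.02,0,0.0],[0,0.0005,0.02,0,0.0],[0.003,0,0.018,0,0.0],[0.006,0,0.013,0,0.0],[0.006,0,0.008,0,0.0],[0.006,0,0.004,0,0.0],[0.004,0,0.0015,0,0.0],[0.002,0,0,0,0.0],[0,0,0,0,0.0]]]}}

```text
time: 11.28
tool_pos: [456.4, 209.0, 160.0]
tcp_rot: [-2.038, 1.551, -0.47]
contact_force: [-0.4, -0.6, -1.5]
grip_width: 11.8
```

```bash
python3 -c "
from h import *
st();tp(70)
im,K,M,o=cam('wrist'); cv2.imwrite('pics/w9.png',im);np.savez('w9.npz',K=K,M=M);print(proj(K,M,[[468.3,202.05,45],[465.6,204.35,62]]))"
```

```text
t11.28 tcp [456.4 209.  160. ] psi 89.8 tilt 1.16 F [-0.37 -0.64 -1.55] M [ 0.115 -0.135  0.022] w 11.8 q6 -73.0
tip [454.02 209.03  80.24]
tip move tool mm [ 10.56 -14.11  -6.84]
[[307.40070844 245.94970133]
 [310.12332913 250.39742873]]
```

View pics/w9.png

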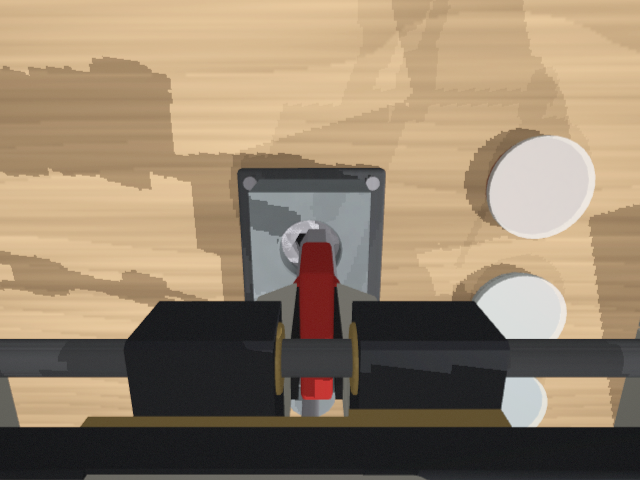

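>>> {"fn": "send_rows", "kwargs": {"commands": [[[0.001,-0.002,-0.001,0,0.0],[0.002,-0.004,-0.002,0,0.0],[0.002,-0.004,-0.002,0,0.0],[0.002,-0.003,-0.0015,0,0.0],[0.001,-0.001,-0.0005,0,0.0],[0,0,0,0,0.0],[0,0,0,0,0.0]]]}}

```text
time: 11.92
tool_pos: [474.0, 198.3, 152.8]
tcp_rot: [-1.977, 1.548, -0.414]
contact_force: [0.1, 0.0, -1.0]
grip_width: 11.8
```

```bash
python3 -c "
from h import *
st();tp(60)
im,K,M,o=cam('wrist'); cv2.imwrite('pics/w10.png',im);np.savez('w10.npz',K=K,M=M);print(proj(K,M,[[468.3,202.05,45],[465.6,204.35,62]]));crop(im,250,180,380,290,6,'w10c.png');print(rot(o).round(4))"
```

```text
t11.92 tcp [474.  198.3 152.8] psi 89.6 tilt 1.30 F [ 0.14  0.01 -0.98] M [ 0.134 -0.163  0.07 ] w 11.8 q6 -74.5
tip [471.87 198.4   73.03]
tip move tool mm [12.92  3.87  3.74]
[[322.93158219 223.64310236]
 [326.79972591 226.88452099]]
[[ 0.0208 -0.9998  0.0078]
 [-0.0091  0.0076  0.9999]
 [-0.9997 -0.0208 -0.009 ]]
```

View pics/w10c.png

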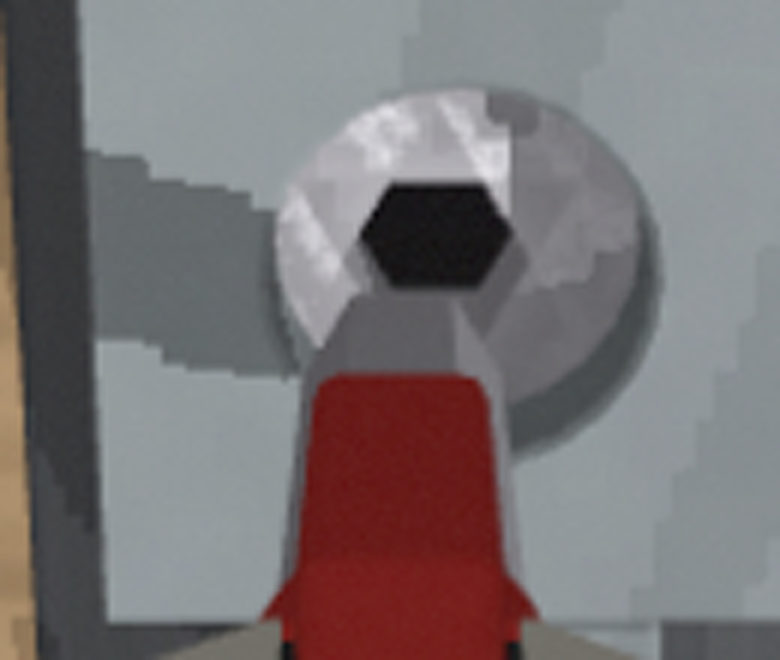

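>>> {"fn": "send_rows", "kwargs": {"commands": [[[0.001,0.001,0.001,0,0.0],[0.003,0.001,0.001,0,0.0],[0.004,0.0005,0.0005,0,0.0],[0.004,0,0,0,0.0],[0.002,0,0,0,0.0],[0.001,0,0,0,0.0],[0,0,0,0,0.0]]]}}

```text
time: 12.55
tool_pos: [470.7, 201.5, 136.0]
tcp_rot: [-1.991, 1.549, -0.426]
contact_force: [-0.3, 0.4, -1.5]
grip_width: 11.7
```

```bash
python3 -c "
from h import *
o=st();tp(50);print(rot(o).round(4)[:,0])"
```

```text
t12.55 tcp [470.7 201.5 136. ] psi 89.6 tilt 1.26 F [-0.33  0.42 -1.45] M [ 0.148 -0.137  0.006] w 11.7 q6 -74.0
tip [468.5  201.61  56.23]
tip move tool mm [6.22 0.33 0.49]
[ 0.0201 -0.0091 -0.9998]
```

>>> {"fn": "send_rows", "kwargs": {"commands": [[[0.001,0.0003,0.0004,0,0.0],[0.002,0,0,0,0.0],[0.002,0,0,0,0.0],[0.001,0,0,0,0.0],[0,0,0,0,0.0]]]}}

```text
time: 12.97
tool_pos: [470.7, 202.0, 129.4]
tcp_rot: [-1.982, 1.548, -0.417]
contact_force: [0.1, -0.2, -1.2]
grip_width: 11.9
```

```bash
python3 -c "
from h import *
o=st();tp(45)
im,K,M,o=cam('wrist'); cv2.imwrite('pics/w11.png',im);crop(im,250,180,380,290,6,'w11c.png');print(proj(K,M,[[468.3,202.05,45]]))"
```

```text
t12.97 tcp [470.7 202.  129.4] psi 89.6 tilt 1.28 F [ 0.07 -0.18 -1.22] M [ 0.125 -0.126 -0.027] w 11.9 q6 -74.0
tip [468.5  202.05  49.68]
tip move tool mm [4.67 0.3  0.04]
[[317.14395209 239.4383385 ]]
```

View pics/w11c.png

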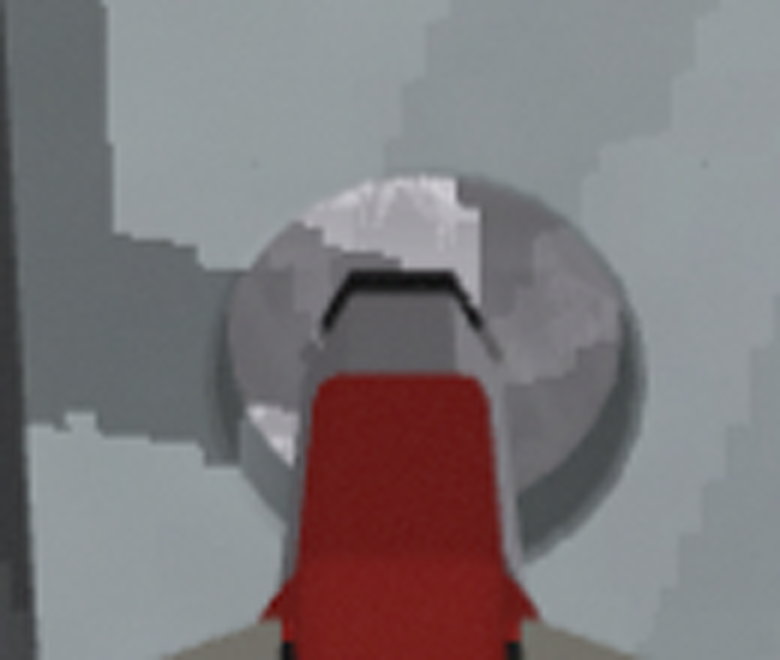

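```bash
python3 - <<'E'
from h import *
_,K,M,o=cam("wrist")
r=rot(o);t=o["tool_pos"]
def w(u,v,z): return atz(K,M,(u/6+250,v/6+180),z)
for u,v in((350,271),(460,272)): print("hole edge",w(u,v,45).round(2))
d=optics.capture("wrist");T=d["T_tool_cam"]
for u,v in((360,293),(455,295)):
    c=T[:3,3];q=T[:3,:3]@np.linalg.inv(K)@[u/6+250,v/6+180,1];p=c+q*(78.5-c[0])/q[0];print("tip edge tool",p.round(2),"world",(t+r@p).round(2))
st()
E
```

```text
hole edge [459.34 196.8   45.  ]
hole edge [459.48 207.82  45.  ]
tip edge tool [78.5  12.37 -3.38] world [459.92 197.94  50.84]
tip edge tool [78.5  12.18  5.93] world [460.18 207.25  50.76]
t13.12 tcp [470.8 202.  129.7] psi 89.6 tilt 1.30 F [ 0.69  0.97 -0.96] M [ 0.079 -0.129 -0.008] w 11.7 q6 -74.0
```

>>> {"fn": "send_rows", "kwargs": {"commands": [[[0.001,0,0,0,0.0],[0.001,0,0,0,0.0],[0.001,0,0,0,0.0],[0.001,0,0,0,0.0],[0,0,0,0,0.0]]]}}

```text
time: 13.53
tool_pos: [471.1, 202.0, 125.7]
tcp_rot: [-1.948, 1.548, -0.384]
contact_force: [0.3, -0.2, -1.2]
grip_width: 11.6
```

```bash
python3 -c "
from h import *
o=st();tp(45)"
```

```text
t13.53 tcp [471.1 202.  125.7] psi 89.6 tilt 1.33 F [ 0.28 -0.23 -1.18] M [ 0.179 -0.131  0.001] w 11.6 q6 -74.0
tip [469.06 202.12  45.9 ]
tip move tool mm [ 0.88  0.78 -0.06]
```

>>> {"fn": "send_rows", "kwargs": {"commands": [[[0.0005,0.0005,0,0,0.0],[0.0005,0.0002,0,0,0.0],[0.0005,0,0,0,0.0],[0,0,0,0,0.0]]]}}

```text
time: 13.87
tool_pos: [470.3, 201.9, 123.9]
tcp_rot: [-1.954, 1.548, -0.39]
contact_force: [-0.5, 0.5, -0.7]
grip_width: 11.8
```

```bash
python3 -c "
from h import *
o=st();tp(43)"
```

```text
t13.87 tcp [470.3 201.9 123.9] psi 89.6 tilt 1.32 F [-0.45  0.5  -0.67] M [ 0.083 -0.156  0.01 ] w 11.8 q6 -73.9
tip [468.23 202.06  44.14]
tip move tool mm [ 1.14 -0.05  0.  ]
```

>>> {"fn": "send_rows", "kwargs": {"commands": [[[0.0005,0,0,0,0.0],[0.0007,0,0,0,0.0],[0.0007,0,0,0,0.0],[0.0003,0,0,0,0.0]]]}}

```text
time: 14.2
tool_pos: [470.4, 202.0, 121.6]
tcp_rot: [-1.947, 1.547, -0.383]
contact_force: [-0.3, -0.2, -0.7]
grip_width: 12.0
```

```bash
python3 -c "
from h import *
o=st();tp(40)"
```

```text
t14.20 tcp [470.4 202.  121.6] psi 89.6 tilt 1.34 F [-0.25 -0.17 -0.71] M [ 0.167 -0.149  0.034] w 12.0 q6 -73.9
tip [468.37 202.09  41.84]
tip move tool mm [ 1.84  0.11 -0.03]
```

>>> {"fn": "send_rows", "kwargs": {"commands": [[[0.0007,0,0,0,0.0],[0.0007,0,0,0,0.0],[0.0007,0,0,0,0.0],[0.0003,0,0,0,0.0]]]}}

```text
time: 14.53
tool_pos: [470.5, 201.9, 118.9]
tcp_rot: [-1.947, 1.547, -0.383]
contact_force: [0.9, 0.6, -0.8]
grip_width: 12.4
```

```bash
python3 -c "
from h import *
o=st();tp(35)"
```

```text
t14.53 tcp [470.5 201.9 118.9] psi 89.6 tilt 1.34 F [ 0.94  0.56 -0.81] M [ 0.086 -0.162 -0.025] w 12.4 q6 -73.9
tip [468.47 202.04  39.15]
tip move tool mm [4.15 0.26 0.04]
```

>>> {"fn": "send_rows", "kwargs": {"commands": [[[0.001,0,0,0,0.0],[0.001,0.0002,0,0,0.0],[0.001,0,0,0,0.0],[0.001,0,0,0,0.0],[0.0005,0,0,0,0.0]]]}}

```text
time: 14.95
tool_pos: [470.4, 201.9, 113.9]
tcp_rot: [-1.946, 1.547, -0.382]
contact_force: [0.5, -0.2, -0.8]
grip_width: 11.8
```

```bash
python3 -c "
from h import *
o=st();tp(30)"
```

```text
t14.95 tcp [470.4 201.9 113.9] psi 89.6 tilt 1.34 F [ 0.45 -0.21 -0.75] M [ 0.09  -0.123 -0.005] w 11.8 q6 -73.9
tip [468.37 202.02  34.18]
tip move tool mm [4.17 0.16 0.07]
```

>>> {"fn": "send_rows", "kwargs": {"commands": [[[0.001,0,0,0,0.0],[0.001,0,0,0,0.0],[0.001,0,0,0,0.0],[0.0005,0,0,0,0.0],[0,0,0,0,0.0]]]}}

```text
time: 15.37
tool_pos: [470.4, 201.9, 109.9]
tcp_rot: [-1.953, 1.548, -0.389]
contact_force: [-0.5, 0.4, -1.0]
grip_width: 11.7
```

```bash
python3 -c "
from h import *
o=st();tp(28)"
```

```text
t15.37 tcp [470.4 201.9 109.9] psi 89.6 tilt 1.32 F [-0.54  0.44 -0.98] M [ 0.117 -0.128  0.013] w 11.7 q6 -73.9
tip [468.34 201.98  30.1 ]
tip move tool mm [2.1  0.09 0.09]
```

>>> {"fn": "send_rows", "kwargs": {"commands": [[[0.0007,0,0,0,0.0],[0.0007,0,0,0,0.0],[0.0007,0,0,0,0.0],[0.0004,0,0,0,0.0],[0,0,0,0,0.0]]]}}

```text
time: 15.78
tool_pos: [470.5, 201.8, 107.1]
tcp_rot: [-1.951, 1.548, -0.387]
contact_force: [0.2, -0.8, -1.8]
grip_width: 11.7
```

```bash
python3 -c "
from h import *
o=st();tp(26)"
```

```text
t15.78 tcp [470.5 201.8 107.1] psi 89.6 tilt 1.33 F [ 0.19 -0.77 -1.77] M [ 0.107 -0.116 -0.007] w 11.7 q6 -73.9
tip [468.46 201.94  27.38]
tip move tool mm [1.38 0.2  0.12]
```

>>> {"fn": "send_rows", "kwargs": {"commands": [[[0,0.0001,-0.0003,4,0.0],[0,0.0001,-0.0004,5.6,0.0],[0,0.0001,-0.0004,5.6,0.0],[0,0.0001,-0.0003,4,0.0],[0,0,0,0,0.0]]]}}

```text
time: 16.2
tool_pos: [470.1, 200.3, 107.1]
tcp_rot: [-1.615, 1.547, -0.4]
contact_force: [0.8, -0.0, -1.0]
grip_width: 11.6
```

```bash
python3 -c "
from h import *
o=st();tp(26)"
```

```text
t16.20 tcp [470.1 200.3 107.1] psi 69.6 tilt 1.36 F [ 0.81 -0.03 -0.95] M [ 0.091 -0.17   0.057] w 11.6 q6 -54.0
tip [468.57 201.66  27.36]
tip move tool mm [1.35 0.42 0.28]
```

>>> {"fn": "send_rows", "kwargs": {"commands": [[[0,0.0002,-0.0003,4,0.0],[0,0.0002,-0.0004,5.6,0.0],[0,0.0001,-0.0004,5.6,0.0],[0,0.0001,-0.0003,4,0.0],[0,0,0,0,0.0]]]}}

```text
time: 16.62
tool_pos: [469.3, 199.2, 107.2]
tcp_rot: [-1.292, 1.546, -0.413]
contact_force: [0.4, 0.4, -1.1]
grip_width: 12.0
```

```bash
python3 -c "
from h import *
o=st();tp(26)"
```

```text
t16.62 tcp [469.3 199.2 107.2] psi 50.3 tilt 1.43 F [ 0.43  0.42 -1.08] M [ 0.058 -0.187  0.063] w 12.0 q6 -34.7
tip [468.66 201.42  27.39]
tip move tool mm [1.37 0.72 0.25]
```

>>> {"fn": "send_rows", "kwargs": {"commands": [[[0,0.0003,-0.0002,4,0.0],[0,0.0003,-0.0004,5,0.0],[0,0.0001,-0.0004,5,0.0],[0,0.0001,0,1,0.0],[0,0,0,0,0.0]]]}}

```text
time: 17.03
tool_pos: [468.4, 198.6, 107.1]
tcp_rot: [-1.074, 1.545, -0.447]
contact_force: [0.6, 0.1, -1.6]
grip_width: 12.2
```

```bash
python3 -c "
from h import *
o=st();tp(26)
im,K,M,o=cam('wrist'); cv2.imwrite('pics/w12.png',im)
im,K,M,o=cam('top'); crop(im,190,180,310,330,4,'t12.png')"
```

```text
t17.03 tcp [468.4 198.6 107.1] psi 36.0 tilt 1.50 F [ 0.62  0.12 -1.58] M [-0.027 -0.184  0.086] w 12.2 q6 -20.3
tip [468.67 201.2   27.39]
tip move tool mm [1.37 0.94 0.19]
```

View pics/w12.png

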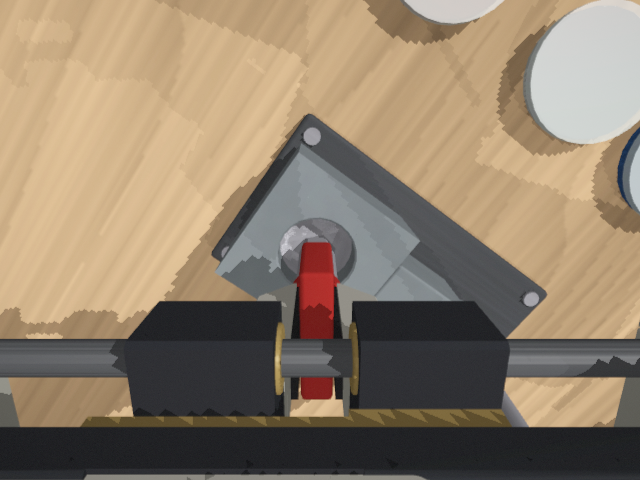

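View pics/t12.png

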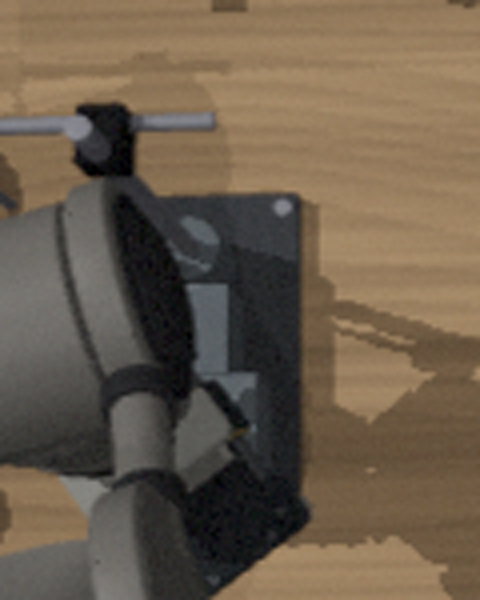

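>>> {"fn": "send_rows", "kwargs": {"commands": [[[0,0,0,0,0.0918],[0,0,0,0,0.0918],[0,0,0,0,0.0918],[0,0,0,0,0.0918],[0,0,0,0,0.0918],[0,0,0,0,0.0918],[0,0,0,0,0.0918],[0,0,0,0,0.0918]]]}}

```text
time: 17.8
tool_pos: [468.9, 199.1, 107.9]
tcp_rot: [-1.013, 1.544, -0.379]
contact_force: [-0.2, 0.1, 0.7]
grip_width: 60.6
```

```bash
python3 -c "
from h import *
o=st()
im,K,M,o=cam('wrist'); cv2.imwrite('pics/w13.png',im);np.savez('w13.npz',K=K,M=M);print(rot(o).round(4))"
```

```text
t17.80 tcp [468.9 199.1 107.9] psi 36.4 tilt 1.55 F [-0.18  0.08  0.74] M [ 0.03  -0.183  0.04 ] w 60.6 q6 -20.7
[[ 0.0251 -0.5924  0.8053]
 [-0.01    0.8053  0.5927]
 [-0.9996 -0.0229  0.0143]]
```

View pics/w13.png

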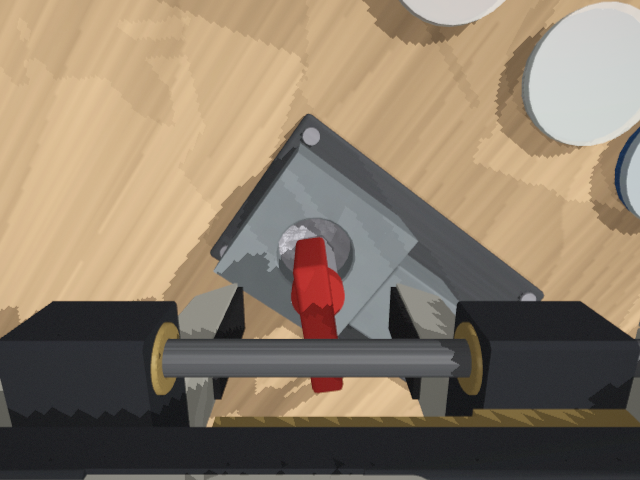

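>>> {"fn": "send_rows", "kwargs": {"commands": [[[0,0.0005,0.0003,0,0.0918],[0,0.001,0.0005,0,0.0918],[0,0.001,0.0005,0,0.0918],[0,0,0,0,0.0918],[0,0,0,-4,0.0918],[0,0,0,-7,0.0918],[0,0,0,-7,0.0918],[0,0,0,-7,0.0918],[0,0,0,-7,0.0918],[0,0,0,-7,0.0918]]]}}

```text
time: 18.68
tool_pos: [468.3, 202.5, 107.8]
tcp_rot: [-1.71, 1.544, -0.378]
contact_force: [0.3, 0.6, 0.4]
grip_width: 91.7
```

```bash
python3 -c "
from h import *
o=st([468.3,202.05,102])"
```

```text
t18.68 tcp [468.3 202.5 107.8] psi 76.3 tilt 1.54 F [0.31 0.64 0.4 ] M [ 0.11  -0.141  0.015] w 91.7 q6 -60.3
tool delta mm [ 5.77  0.04 -0.46]
```

>>> {"fn": "send_rows", "kwargs": {"commands": [[[0,0,0,-7,0.0918],[0,0,0,-7,0.0918],[0,0,0,-7,0.0918],[0,0,0,-7,0.0918],[0,0,0,-7,0.0918],[0,0,0,-7,0.0918],[0,0,0,-5,0.0918],[0,0,0,-2,0.0918],[0,0,0,0,0.0918]]]}}

```text
time: 19.43
tool_pos: [468.1, 203.0, 107.7]
tcp_rot: [-2.602, 1.544, -0.385]
contact_force: [0.4, 0.0, -0.3]
grip_width: 91.9
```

```bash
python3 -c "
from h import *
o=st([468.3,202.05,100])
im,K,M,o=cam('wrist'); cv2.imwrite('pics/w14.png',im);np.savez('w14.npz',K=K,M=M)"
```

```text
t19.43 tcp [468.1 203.  107.7] psi 127.0 tilt 1.53 F [ 0.4   0.05 -0.31] M [ 0.189 -0.112  0.007] w 91.9 q6 -111.0
tool delta mm [ 7.67  0.51 -0.71]
```

View pics/w14.png

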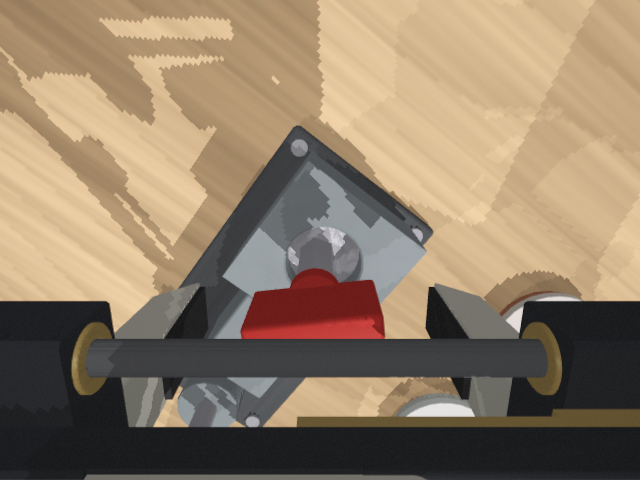

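>>> {"fn": "send_rows", "kwargs": {"commands": [[[0.001,0,0,-2,0.0918],[0.002,0.0003,-0.0003,-2.5,0.0918],[0.002,0,0,-1.5,0.0918],[0.001,0,0,0,0.0918],[0,0,0,0,0.0918]]]}}

```text
time: 19.9
tool_pos: [468.2, 202.7, 101.5]
tcp_rot: [-2.692, 1.544, -0.375]
contact_force: [0.1, 0.2, -0.9]
grip_width: 91.7
```

```bash
python3 -c "
from h import *
o=st([468.3,202.05,100])
im,K,M,o=cam('wrist'); cv2.imwrite('pics/w15.png',im);np.savez('w15.npz',K=K,M=M)
im,K,M,o=cam('side'); crop(im,230,70,370,230,4,'s15.png')"
```

```text
t19.90 tcp [468.2 202.7 101.5] psi 132.7 tilt 1.54 F [ 0.13  0.19 -0.88] M [ 0.141 -0.073 -0.007] w 91.7 q6 -116.7
tool delta mm [ 1.55  0.41 -0.49]
```

View pics/w15.png

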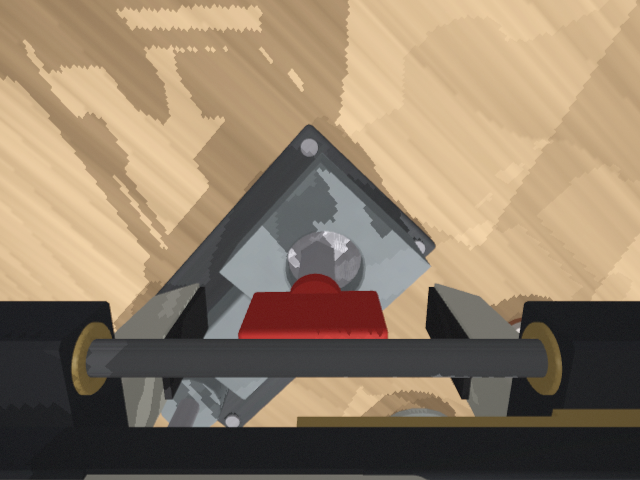

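View pics/s15.png

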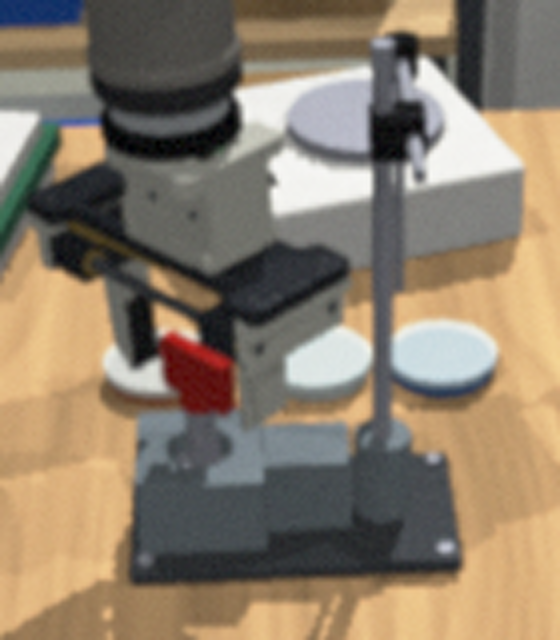

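>>> {"fn": "send_rows", "kwargs": {"commands": [[[0,0.0003,0,0,0.0],[0,0.0003,0,0,0.0],[0,0,0,0,0.0],[0,0,0,0,0.0],[0,0,0,0,0.0],[0,0,0,0,0.0],[0,0,0,0,0.0],[0,0,0,0,0.0]]]}}

```text
time: 20.67
tool_pos: [468.1, 202.4, 102.2]
tcp_rot: [-2.666, 1.543, -0.352]
contact_force: [-0.3, -0.3, -0.3]
grip_width: 51.8
```

```bash
python3 -c "
from h import *
o=st([468.3,202.05,100])"
```

```text
t20.67 tcp [468.1 202.4 102.2] psi 132.6 tilt 1.59 F [-0.25 -0.32 -0.31] M [ 0.136 -0.054 -0.018] w 51.8 q6 -116.6
tool delta mm [ 2.19  0.08 -0.32]
```

>>> {"fn": "send_rows", "kwargs": {"commands": [[[0,0,0,0,0.0],[0,0,0,0,0.0],[0,0,0,3,0.0],[0,0,0,5,0.0],[0,0,0,5,0.0],[0,0,0,5,0.0],[0,0,0,3,0.0],[0,0,0,0,0.0]]]}}

```text
time: 21.33
tool_pos: [468.0, 201.7, 102.1]
tcp_rot: [-2.346, 1.543, -0.413]
contact_force: [-0.0, -0.2, 0.3]
grip_width: 51.8
```

```bash
python3 -c "
from h import *
o=st([468.3,202.05,100])
im,K,M,o=cam('wrist'); cv2.imwrite('pics/w16.png',im)"
```

```text
t21.33 tcp [468.  201.7 102.1] psi 110.7 tilt 1.61 F [-0.02 -0.19  0.32] M [ 0.16  -0.038  0.088] w 51.8 q6 -94.6
tool delta mm [ 2.15 -0.38  0.26]
```

View pics/w16.png

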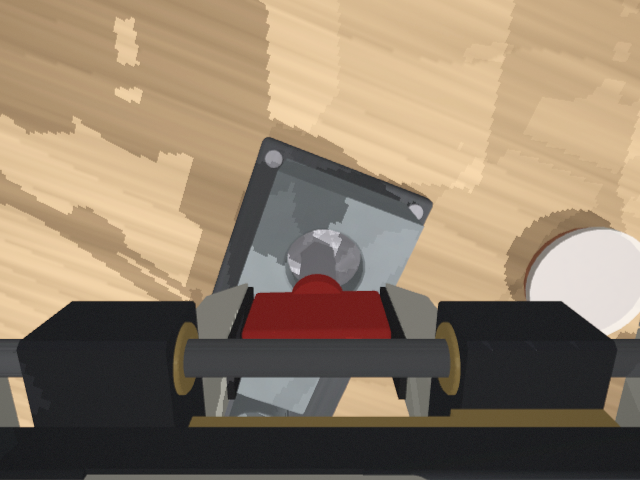

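>>> {"fn": "send_rows", "kwargs": {"commands": [[[0,0,0,3,0.0],[0,-0.0002,0.0001,5,0.0],[0,0,0,6,0.0],[0,0,0,6,0.0],[0,0,0,6,0.0],[0,0,0,6,0.0],[0,0,0,6,0.0],[0,0,0,4,0.0],[0,0,0,1,0.0],[0,0,0,0,0.0]]]}}

```text
time: 22.22
tool_pos: [467.3, 200.5, 102.1]
tcp_rot: [-1.729, 1.543, -0.556]
contact_force: [0.7, 0.3, -0.0]
grip_width: 51.9
```

```bash
python3 -c "
from h import *
o=st([468.3,202.05,100])
im,K,M,o=cam('wrist'); cv2.imwrite('pics/w17.png',im)"
```

```text
t22.22 tcp [467.3 200.5 102.1] psi 67.2 tilt 1.60 F [ 0.69  0.26 -0.04] M [ 0.023 -0.096  0.124] w 51.9 q6 -51.0
tool delta mm [ 2.14 -0.27  1.78]
```

View pics/w17.png

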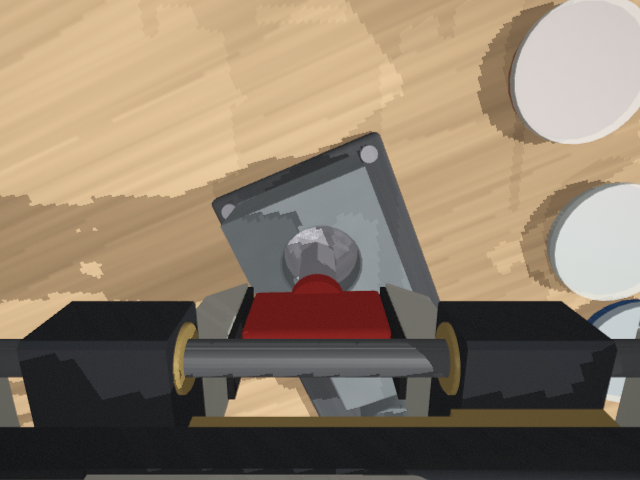

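>>> {"fn": "send_rows", "kwargs": {"commands": [[[0,0,0,0,0.085],[0,0,0,0,0.085],[0,0,0,0,0.085],[0,0,0,0,0.085],[0,0,0,0,0.085],[0,0,0,0,0.085]]]}}

```text
time: 22.77
tool_pos: [467.5, 200.8, 102.1]
tcp_rot: [-1.714, 1.543, -0.533]
contact_force: [0.1, -0.2, 0.3]
grip_width: 83.8
```

```bash
python3 -c "
from h import *
o=st([468.3,202.05,100])
im,K,M,o=cam('wrist'); cv2.imwrite('pics/w18.png',im)"
```

```text
t22.77 tcp [467.5 200.8 102.1] psi 67.7 tilt 1.60 F [ 0.13 -0.21  0.33] M [ 0.073 -0.1    0.012] w 83.8 q6 -51.5
tool delta mm [ 2.12 -0.21  1.52]
```

View pics/w18.png

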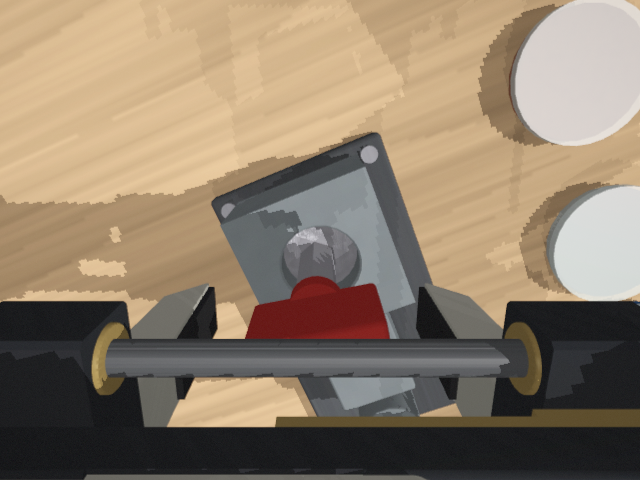

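>>> {"fn": "send_rows", "kwargs": {"commands": [[[0.0003,0,0,-3,0.085],[0.0003,0,0,-4,0.085],[0.0003,0,0,-2,0.085],[0,0,0,0,0.085]]]}}

```text
time: 23.15
tool_pos: [467.5, 200.8, 101.2]
tcp_rot: [-1.874, 1.543, -0.529]
contact_force: [-0.5, -0.5, -0.2]
grip_width: 84.8
```

```bash
python3 -c "
from h import *
o=st([468.3,202.05,100])
im,K,M,o=cam('wrist'); cv2.imwrite('pics/w19.png',im)"
```

```text
t23.15 tcp [467.5 200.8 101.2] psi 77.1 tilt 1.60 F [-0.54 -0.46 -0.17] M [ 0.12  -0.135  0.043] w 84.8 q6 -60.9
tool delta mm [ 1.21 -0.46  1.44]
```

View pics/w19.png

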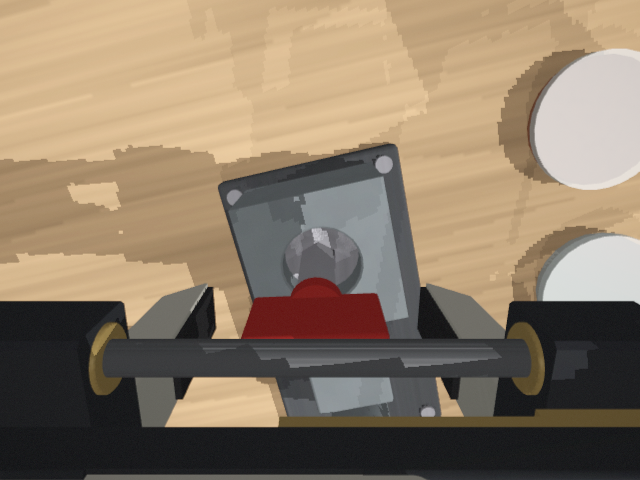

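>>> {"fn": "send_rows", "kwargs": {"commands": [[[0,0,0,-1.5,0.0],[0,0,0,0,0.0],[0,0,0,0,0.0],[0,0,0,0,0.0],[0,0,0,0,0.0],[0,0,0,0,0.0],[0,0,0,0,0.0],[0,0,0,0,0.0],[0,0,0,0,0.0]]]}}

```text
time: 23.95
tool_pos: [467.6, 200.8, 101.3]
tcp_rot: [-1.884, 1.543, -0.521]
contact_force: [-0.3, 0.5, -0.5]
grip_width: 51.7
```

```bash
python3 -c "
from h import *
o=st([468.3,202.05,100])"
```

```text
t23.95 tcp [467.6 200.8 101.3] psi 78.1 tilt 1.60 F [-0.28  0.47 -0.48] M [ 0.104 -0.145 -0.02 ] w 51.7 q6 -61.9
tool delta mm [ 1.32 -0.42  1.37]
```

>>> {"fn": "send_rows", "kwargs": {"commands": [[[0,0,0,3,0.0],[0,0,0,5,0.0],[0,0,0,6,0.0],[0,0,0,6,0.0],[0,0,0,6,0.0],[0,0,0,6,0.0],[0,0,0,5,0.0],[0,0,0,3,0.0],[0,0,0,0,0.0]]]}}

```text
time: 24.7
tool_pos: [466.6, 200.3, 101.3]
tcp_rot: [-1.248, 1.543, -0.615]
contact_force: [-0.6, -0.3, 0.1]
grip_width: 51.7
```

```bash
python3 -c "
from h import *
o=st([468.3,202.05,100])
im,K,M,o=cam('wrist'); cv2.imwrite('pics/w20.png',im)"
```

```text
t24.70 tcp [466.6 200.3 101.3] psi 36.2 tilt 1.57 F [-0.62 -0.32  0.06] M [ 0.054 -0.142  0.08 ] w 51.7 q6 -20.0
tool delta mm [1.33 0.44 2.33]
```

View pics/w20.png

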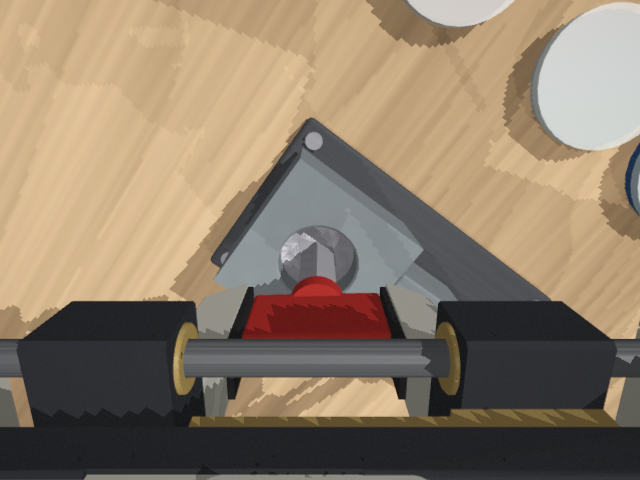

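>>> {"fn": "send_rows", "kwargs": {"commands": [[[0,0,0,2,0.0],[0,0,0,2,0.0],[0,0,0,1.5,0.0],[0,0,0,1,0.0]]]}}

```text
time: 25.08
tool_pos: [466.5, 200.3, 101.3]
tcp_rot: [-1.156, 1.544, -0.63]
contact_force: [0.1, -0.2, 1.3]
grip_width: 51.7
```

```bash
python3 -c "
from h import *
o=st([468.3,202.05,100])"
```

```text
t25.08 tcp [466.5 200.3 101.3] psi 30.2 tilt 1.56 F [ 0.1  -0.21  1.29] M [ 0.016 -0.02   0.114] w 51.7 q6 -13.9
tool delta mm [1.33 0.59 2.41]
```

>>> {"fn": "send_rows", "kwargs": {"commands": [[[0,0,0,1.5,0.0],[0,0,0,1.5,0.0],[0,0,0,0.5,0.0]]]}}

```text
time: 25.33
tool_pos: [466.4, 200.3, 101.3]
tcp_rot: [-1.109, 1.544, -0.642]
contact_force: [0.2, -0.4, 1.5]
grip_width: 52.2
```

```bash
python3 -c "
from h import *
o=st([468.3,202.05,100])
im,K,M,o=cam('wrist'); cv2.imwrite('pics/w21.png',im)"
```

```text
t25.33 tcp [466.4 200.3 101.3] psi 26.8 tilt 1.55 F [ 0.24 -0.4   1.5 ] M [ 0.004 -0.051  0.131] w 52.2 q6 -10.5
tool delta mm [1.33 0.72 2.49]
```

View pics/w21.png

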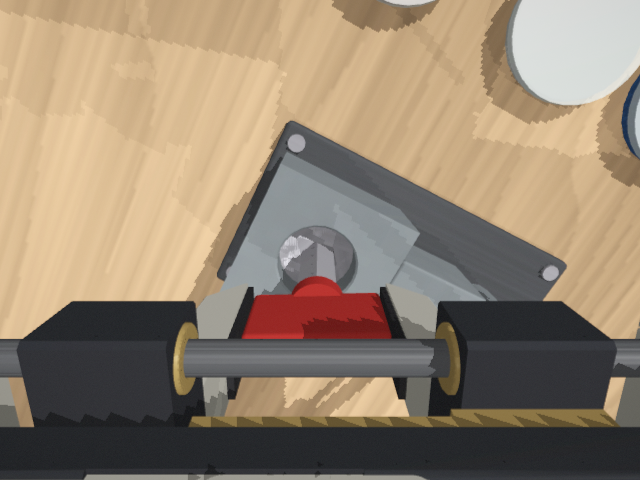

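>>> {"fn": "send_rows", "kwargs": {"commands": [[[0,0,0,0,0.0918],[0,0,0,0,0.0918],[0,0,0,0,0.0918],[0,0,0,0,0.0918],[-0.0005,0,0,0,0.0918],[-0.001,0.0002,0.0005,0,0.0918],[-0.001,0.0002,0.0005,-4,0.0918],[-0.001,0.0002,0.0005,-7,0.0918],[0,0,0,-7,0.0918],[0,0,0,-7,0.0918]]]}}

```text
time: 26.22
tool_pos: [467.8, 201.8, 105.3]
tcp_rot: [-1.536, 1.543, -0.617]
contact_force: [0.2, 0.6, 0.1]
grip_width: 91.5
```

>>> {"fn": "send_rows", "kwargs": {"commands": [[[0,0,0,-7,0.0918],[0,0,0,-7,0.0918],[0,0,0,-7,0.0918],[0,0,0,-7,0.0918],[0,0,0,-7,0.0918],[0,0,0,-7,0.0918],[0,0,0,-7,0.0918],[0,0,0,-7,0.0918],[0,0,0,-5,0.0918],[0,0,0,-2,0.0918]]]}}

```text
time: 27.05
tool_pos: [468.4, 202.1, 106.4]
tcp_rot: [-2.628, 1.543, -0.575]
contact_force: [0.3, 0.0, -0.0]
grip_width: 91.6
```

```bash
python3 -c "
from h import *
o=st([468.3,202.05,106])
im,K,M,o=cam('wrist'); cv2.imwrite('pics/w22.png',im)"
```

```text
t27.05 tcp [468.4 202.1 106.4] psi 117.6 tilt 1.61 F [ 0.26  0.01 -0.04] M [ 0.134 -0.103 -0.025] w 91.6 q6 -101.2
tool delta mm [ 0.37  0.17 -0.01]
```

View pics/w22.png

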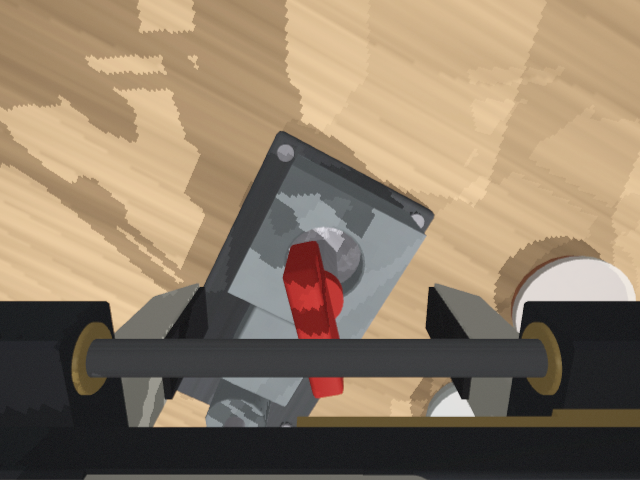

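>>> {"fn": "send_rows", "kwargs": {"commands": [[[0,0,0,-4,0.0],[0,0,0,-4,0.0],[0,0,0,-2,0.0],[0,0,0,0,0.0],[0,0,0,0,0.0],[0,0,0,0,0.0],[0,0,0,0,0.0],[0,0,0,0,0.0],[0,0,0,0,0.0],[0,0,0,0,0.0]]]}}

```text
time: 27.93
tool_pos: [468.7, 202.3, 106.9]
tcp_rot: [-2.78, 1.542, -0.556]
contact_force: [-0.4, 0.8, -0.2]
grip_width: 29.4
```

>>> {"fn": "send_rows", "kwargs": {"commands": [[[0,0,0,0,0.0],[0,0,0,0,0.0],[0,0,0,0,0.0],[0,0,0,0,0.0],[0,0,0,0,0.0]]]}}

```text
time: 28.35
tool_pos: [468.4, 202.9, 106.9]
tcp_rot: [-2.753, 1.543, -0.53]
contact_force: [-0.0, 0.5, 0.4]
grip_width: 11.5
```

```bash
python3 -c "
from h import *
o=st([468.3,202.05,106])
im,K,M,o=cam('wrist'); cv2.imwrite('pics/w23.png',im)"
```

```text
t28.35 tcp [468.4 202.9 106.9] psi 127.4 tilt 1.57 F [-0.04  0.47  0.44] M [ 0.283 -0.053  0.004] w 11.5 q6 -111.0
tool delta mm [ 0.89  0.65 -0.59]
```

View pics/w23.png

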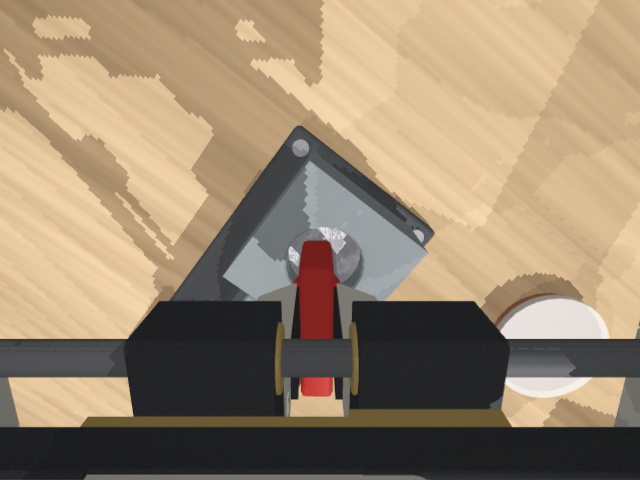

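>>> {"fn": "send_rows", "kwargs": {"commands": [[[0,0,0,3,0.0],[0,0,0,4,0.0],[0,0,0,3,0.0],[0,0,0,0,0.0]]]}}

```text
time: 28.73
tool_pos: [468.3, 202.9, 106.8]
tcp_rot: [-2.588, 1.543, -0.546]
contact_force: [-0.9, 0.9, 0.7]
grip_width: 11.8
```

```bash
python3 -c "
from h import *
o=st([468.3,202.05,106])"
```

```text
t28.73 tcp [468.3 202.9 106.8] psi 117.0 tilt 1.58 F [-0.87  0.94  0.72] M [0.275 0.022 0.118] w 11.8 q6 -100.6
tool delta mm [ 0.85  0.37 -0.73]
```

>>> {"fn": "send_rows", "kwargs": {"commands": [[[0,0,0,1.5,0.0],[0,0,0,1.5,0.0],[0,0,0,1.5,0.0]]]}}

```text
time: 28.98
tool_pos: [468.3, 202.7, 106.8]
tcp_rot: [-2.527, 1.543, -0.562]
contact_force: [-0.6, -0.4, 0.3]
grip_width: 11.8
```

```bash
python3 -c "
from h import *
o=st([468.3,202.05,106])"
```

```text
t28.98 tcp [468.3 202.7 106.8] psi 112.6 tilt 1.60 F [-0.64 -0.37  0.3 ] M [0.329 0.02  0.274] w 11.8 q6 -96.2
tool delta mm [ 0.85  0.26 -0.62]
```

>>> {"fn": "send_rows", "kwargs": {"commands": [[[0,0,0,1.5,0.0],[0,0,0,1.0,0.0]]]}}

```text
time: 29.15
tool_pos: [468.2, 202.6, 106.8]
tcp_rot: [-2.5, 1.543, -0.578]
contact_force: [0.6, 0.2, 1.2]
grip_width: 11.9
```

```bash
python3 -c "
from h import *
o=st([468.3,202.05,106])
im,K,M,o=cam('wrist'); cv2.imwrite('pics/w24.png',im)"
```

```text
t29.15 tcp [468.2 202.6 106.8] psi 110.1 tilt 1.61 F [0.6  0.2  1.17] M [0.304 0.02  0.387] w 11.9 q6 -93.7
tool delta mm [ 0.85  0.16 -0.51]
```

View pics/w24.png

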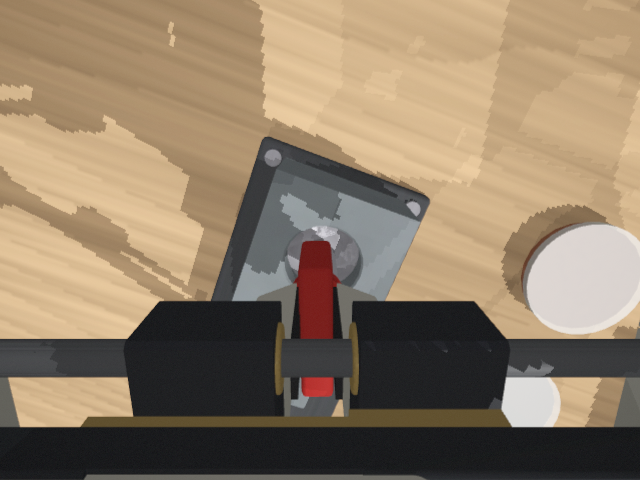

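>>> {"fn": "send_rows", "kwargs": {"commands": [[[0,0,0,-1.5,0.0],[0,0,0,-1.5,0.0],[0,0,0,0,0.0918],[0,0,0,0,0.0918],[0,0,0,0,0.0918],[0,0,0,0,0.0918],[0,0,0,0,0.0918],[0,0,0,0,0.0918],[0,0,0,0,0.0918],[0,0,0,0,0.0918]]]}}

```text
time: 30.03
tool_pos: [468.7, 202.3, 106.8]
tcp_rot: [-2.545, 1.542, -0.57]
contact_force: [-0.5, -0.3, -0.7]
grip_width: 60.6
```

```bash
python3 -c "
from h import *
o=st([468.3,202.05,106])
im,K,M,o=cam('wrist'); cv2.imwrite('pics/w25.png',im)"
```

```text
t30.03 tcp [468.7 202.3 106.8] psi 113.2 tilt 1.65 F [-0.55 -0.32 -0.68] M [ 0.152 -0.126  0.015] w 60.6 q6 -96.8
tool delta mm [ 0.8   0.45 -0.08]
```

View pics/w25.png

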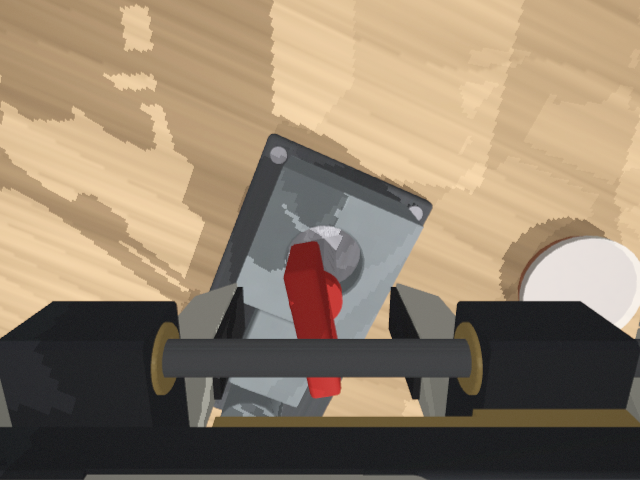

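>>> {"fn": "send_rows", "kwargs": {"commands": [[[0,0,0,0,0.0918],[0,0,0,0,0.0918],[-0.002,0,0,0,0.0918],[-0.005,0,0,0,0.0918],[-0.01,0,0,0,0.0918],[-0.014,0,0,0,0.0918],[-0.014,0,0,0,0.0918],[-0.014,0,0,0,0.0918],[-0.008,0,0,0,0.0918],[-0.003,0,0,0,0.0918]]]}}

```text
time: 30.92
tool_pos: [466.1, 203.3, 180.8]
tcp_rot: [-2.612, 1.544, -0.636]
contact_force: [0.4, 0.2, 0.3]
grip_width: 91.8
```

```bash
python3 -c "
from h import *
o=st([468.3,202.05,106])
im,K,M,o=cam('wrist'); cv2.imwrite('pics/w26.png',im);np.savez('w26.npz',K=K,M=M)
im,K,M,o=cam('side'); crop(im,230,90,370,230,4,'s26.png')"
```

```text
t30.92 tcp [466.1 203.3 180.8] psi 113.2 tilt 1.56 F [0.36 0.23 0.34] M [ 0.191 -0.17   0.016] w 91.8 q6 -96.9
tool delta mm [74.86 -0.53 -0.22]
```

View pics/w26.png

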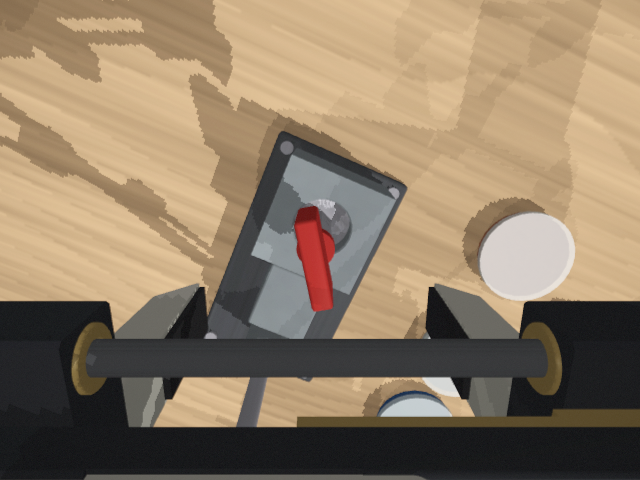

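View pics/s26.png

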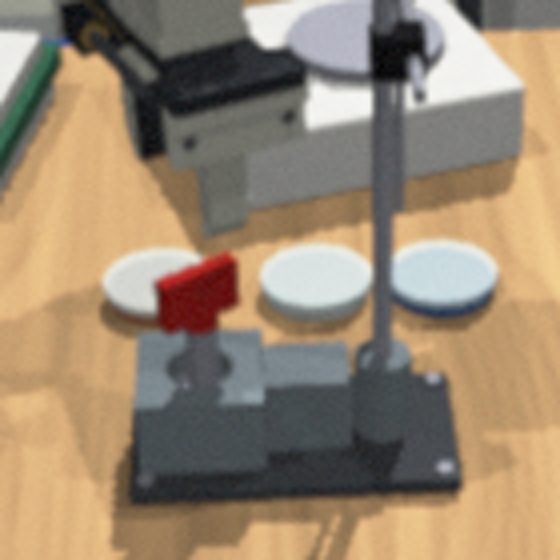

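```bash
python3 -c "
from h import *
im=cv2.imread('pics/w26.png'); crop(im,270,190,370,320,6,'w26c.png')"
```

```text
(no output)
```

View pics/w26c.png

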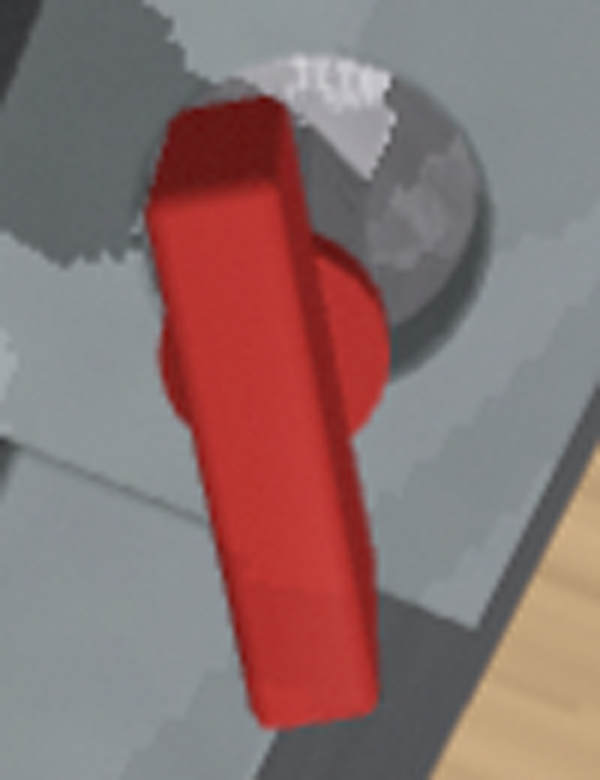

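```bash
python3 - <<'E'
from h import *
from scipy.optimize import least_squares
d=np.load('w26.npz');K,M=d['K'],d['M']
uv=np.array([(148,203),(278,183),(381,714),(259,732),(178,111),(278,97)])/6+[270,190]
# key local: x toward near end, z up, y = z cross x ; near dir 203deg -> y dir 293 (=left, -toolz)
L=np.array([(26,6,108),(26,-6,108),(-26,-6,108),(-26,6,108),(26,6,74),(26,-6,74)],float)
def w(p):
    Rm=R.from_euler('ZYX',[p[3],p[4],p[5]]).as_matrix(); return L@Rm.T+p[:3]
f=lambda p:(proj(K,M,w(p))-uv).ravel()
r=least_squares(f,[468,202,26,np.radians(210),0,0]);p=r.x
Rm=R.from_euler('ZYX',p[3:]).as_matrix()
print("tip",p[:3].round(1),"yaw",np.degrees(p[3]).round(1),"tilt",np.degrees(np.arccos(Rm[2,2])).round(1),Rm[:,2].round(3),np.abs(r.fun).max().round(2))
# fixed tip at socket 25
f2=lambda q:f([468.3,202.05,q[0],q[1],q[2],q[3]])
r=least_squares(f2,[26,p[3],0,0]);q=r.x;Rm=R.from_euler('ZYX',q[1:]).as_matrix();print(q[0].round(1),np.degrees(q[1]).round(1),"tilt",np.degrees(np.arccos(Rm[2,2])).round(1),np.abs(r.fun).max().round(2))
E
```

```text
tip [470.4 202.6  18.5] yaw 213.8 tilt 0.2 [-0.     0.003  1.   ] 1.52
19.4 213.8 tilt 1.1 1.65
```

```bash
python3 - <<'E'
from h import *
im,K,M,o=cam("side"); im2=im.copy()
L=np.array([(26,6,108),(26,-6,108),(-26,-6,108),(-26,6,108),(26,6,74),(26,-6,74),(-26,-6,74),(-26,6,74)],float)
a=np.radians(213.8);c,s=np.cos(a),np.sin(a);Rm=np.array([[c,-s,0],[s,c,0],[0,0,1]])
for tz,col in((25,(0,255,0)),(31,(255,255,0))):
    u=proj(K,M,L@Rm.T+[468.3,202.05,tz])
    for x,y in u: print(tz,round(x,1),round(y,1))
    sc=6
    if tz==25: big=cv2.resize(im[140:210,250:330],None,fx=sc,fy=sc,interpolation=3)
    for x,y in u: cv2.circle(big,(int((x-250+.5)*sc),int((y-140+.5)*sc)),3,col,-1)
cv2.imwrite("pics/s27.png",big);st()
E
```

```text
25 270.6 160.8
25 267.8 158.5
25 286.7 150.8
25 289.6 153.1
25 271.8 173.2
25 269.0 170.8
25 287.5 163.1
25 290.4 165.4
31 270.4 158.6
31 267.6 156.2
31 286.6 148.6
31 289.5 150.9
31 271.6 171.1
31 268.8 168.7
31 287.4 161.0
31 290.2 163.2
t31.07 tcp [465.5 203.  179.2] psi 113.2 tilt 1.49 F [-0.22  0.21  0.01] M [ 0.18  -0.193 -0.061] w 92.1 q6 -96.9
```

View pics/s27.png

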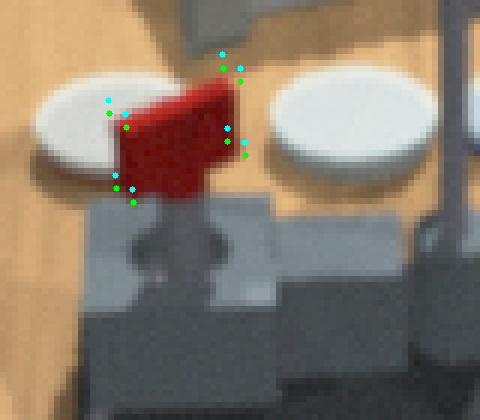

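```bash
python3 -c "
from plant import close_job, monitor
print(monitor.get_obs()['time']); print(close_job())"
```

```text
31.0667
the job is handed in; nothing more can be done
None
```

The job is handed in at 31.1 s. The red-handled key is standing in the clamp screw, let go, and as far as I can tell the screw is at its stop.

**What I did:**
- I took the key from the rack and found the socket with the wrist camera, about 2.7 mm (x) and −2.3 mm (y) off the well's axis.
- I lowered the key in small steps. No downward push built up; the vertical force read between −0.7 and −1.8 N, mostly the key's own weight.
- I turned the screw clockwise in four grips of about 54°, 65°, 51° and 17°, letting the key go in between.
- In the last grip the turning moment rose from the screw's usual 0.12 N m to 0.27 and then 0.39 N m, which I took as the stop. I then backed off a little, opened the fingers and rose about 75 mm clear.

**Last checks:**
- **Clear of the key:** the wrist and side views show the key upright and let go in the socket. With the fingers open at 92 mm, the force read about zero.
- **Upright:** a fit to the last wrist picture gives about 0 to 1° of tilt.
- **Depth:** the views disagree. That fit put the tip at 18 to 19 mm above the table, which is impossible since the socket floor is at 25 mm. The side view fits a tip at 25 mm or a little lower, so I take the key as fully seated.
- **Bystanders:** the dishes look unmoved in the last side view. I did not recheck the beaker, jar, roll and screwdriver after the key left the rack.

**Less certain:** the screw angle can't be read directly. The key ended about 12° further round than the stop angle, more than the 6.6° of play I had worked out. I put the difference down to give in the grip, and I rely on the rise in moment as the evidence for the stop.

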